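# Date-mark a batch of test cartridges

### The arm

A 6-joint arm with a two-finger parallel gripper is mounted at the origin on the work surface. World frame = base frame: x ahead of the robot, y to its left, z up, the work surface at z = 0. Lengths are in m, angles in degrees, forces in N, time in s.
With the tool pointing down it reaches from about 0.35 to 0.875 m from the base axis. Payload 4.2 kg.
Tool frame: the origin (TCP) lies at the very end of the fingers, on their centre line; the grasp point (between the pads) lies 19 mm behind it; z points along the fingers, y is the line along which they close (so a half turn about z gives the same grasp; the last joint's range is limited). The gripper opens to 87 mm and grips with 3 to 60 N. Pads are 19 mm wide; open, the fingers measure 117 mm over their backs; the gripper's body (75 mm by 190 mm) begins 51 mm behind the grasp point.
Start: joints at [-58.178, 22.042, 0.453, 0, -68.411, -14.817], TCP at [0.183, -0.598, 0.223] pointing down, gripper open.
Joint ranges: [-179.83, 179.83], [-69.29, 118.12], [-61.27, 80.66], [-181.25, 117.63], [-171.15, -9.14], [-177.46, 177.46]. Speed limits (degrees/s): [159.86, 159.86, 180, 180, 180, 180].

### API

Orientations are given as [roll, pitch, yaw] about the fixed x, y, z axes, in that order (R = Rz(yaw) Ry(pitch) Rx(roll)).
In Python, from station import telemetry, optics, job gives the robot as it stands.
- The arm moves only by the tool move_arm, never from a script. Its argument "series" is text: rows parted by semicolons, each of 7 numbers parted by spaces: the shift along the tool's x, y, z in units of 200 mm (1.0 is 200 mm), then the turn, a rotation vector about the tool's x, y, z in units of pi rad (1.0 is pi rad), then the opening in per cent of the stroke, from 0 (shut) to 100 (fully open). A call has 1 to 20 rows; each row is the pose to reach, as a shift and turn from the pose commanded when the call began, along the tool's axes at that moment, turning the shorter way round; what a row does not reach only later rows make up. A row lasts 1/10 s, in which the tool goes at most 50 mm and 8.59 degrees, less where a joint would pass 70% of its speed; a pose out of reach is approached as far as the arm can. A call with a number of a shift or a turn outside -1 to 1 is refused whole. A call with a gripper value outside its range is refused whole. The fingers move at their own pace and stop on an object; "squeeze" is the grip in N (left out, the last holds). Time passes only in rows, so rows that repeat a pose let the fingers close. It gives the time, the measured TCP pose, the force, the opening and the grip force at its end, in the units of the state.
- telemetry.get_obs(): the state, without advancing time (a new reading comes with each control period).
- optics.camera(name): name is "scene" or "side" or "wrist"; returns a dict with "pixels" (384x512x3 uint8, red, green, blue), "range_z" (384x512 float32, m along the optical axis (not along the pixel's ray), 0 where there is no reading), "vertical_fov" (degrees; the focal length in pixels is half the picture's height over the tangent of half this angle, whatever the lens; pixels are square), "cx", "cy" (the principal point, pixels), "camera_from_world" (4x4, takes a point from world to camera coordinates); the wrist camera has in their place "T_tool_cam" (4x4, takes a point from camera to tool coordinates, whose origin is the TCP and whose axes are the flange's). Camera axes: x right, y down, z forward; pixel columns grow to the right and rows downward; lengths in m; the calibration is good to about 2 mm. The wrist camera is an equidistant fisheye: a pixel r from the principal point sees the ray r / f radians off the axis. A picture is of the moment at which its call begins: read the wrist's pose just before it.
- job.hand_in(): hands the job in; it is judged then, once.
The state is a dict: "time": time; "joint_pos": joint angles; "qd": joint speeds; "tau": joint torques, N m; "tool_pos": TCP position; "ee_rot": TCP orientation; "ft_force": force on the tool from outside, world axes, zero at the start; "moment": the same for the moment, N m; "width": finger opening in m; "gripper_force": force on a finger pad.
Only numpy, scipy, OpenCV 4.12 (cv2) and the standard library are available. Lean on these libraries where they do the work, as an engineer would, in place of code of your own. Each camera call takes 0.05 s, during which the arm holds its last target. There are 200 camera calls.

### The job

Swing the clamshell case's lid back until it stays open by itself, take out all the test cartridges (two or three) and slide each one fully home into a slot of the marking press. With all of them in, push the press's plunger down past its soft first stop to the hard second stop, and let it come right back up; then lay every cartridge flat in the out-tray, upright with its fin on top, and shut the case. Leave the other things on the bench where they are.

Things in the scene. Friction and masses are not known exactly. Their poses are not given: they have to be found in the camera images.
- cart1_mid (a point): one of up to four identical white test cartridges (None from the start if absent): a plate 110 long (x), 36 wide (y), 10 thick, with an upright grip fin on top at its centre, 44 long (x), 12 thick (y), rising 26 above the plate; 36 high in all, about 80 g. Point at its centre, 18 above its underside; z up, x along its length, both ends alike. Starts in a pocket of the shut case, along case x
- cart2_mid (a point): one of up to four identical white test cartridges (None from the start if absent): a plate 110 long (x), 36 wide (y), 10 thick, with an upright grip fin on top at its centre, 44 long (x), 12 thick (y), rising 26 above the plate; 36 high in all, about 80 g. Point at its centre, 18 above its underside; z up, x along its length, both ends alike. Starts in a pocket of the shut case, along case x
- cart3_mid (a point): one of up to four identical white test cartridges (None from the start if absent): a plate 110 long (x), 36 wide (y), 10 thick, with an upright grip fin on top at its centre, 44 long (x), 12 thick (y), rising 26 above the plate; 36 high in all, about 80 g. Point at its centre, 18 above its underside; z up, x along its length, both ends alike. Starts in a pocket of the shut case, along case x
- cart4_mid (a point): one of up to four identical white test cartridges (None from the start if absent): a plate 110 long (x), 36 wide (y), 10 thick, with an upright grip fin on top at its centre, 44 long (x), 12 thick (y), rising 26 above the plate; 36 high in all, about 80 g. Point at its centre, 18 above its underside; z up, x along its length, both ends alike. Starts in a pocket of the shut case, along case x
- case_hinge (a point): middle of the hinge line of the fixed grey clamshell case, on its far (+x) rim, 30 above the bench. The hinge runs along this frame's y; x points from the case's front to the hinge; the frame does not turn with the lid. The case reaches from x = 0 to -130 and 120 either side in y; base walls 30 high
- case_in (a point): centre of the case's inner floor, 12 above the bench, axes as case_hinge. Four pockets 120 long (x), 44 wide, at y = -84, -28, 28, 84, parted by ribs 12 wide, 12 high; walls 18 above this floor
- lid_tongue (a point): grip point on the black tongue jutting from the middle of the lid's front edge: 28 wide (along the hinge), 10 thick, 45 long; this point is 28 out from the edge, half-way through the thickness, 158 from the hinge line. Shut, it lies level 35 above the bench. Pinched across its width it turns between the fingers as the lid swings. The frame turns with the lid
- lid (a joint): angle of the case's lid (a 34 deep shell, 180 g, its top 64 above the bench when shut): 0 shut, 1.85 fully open leaning back. It balances at about 1.2 to 1.3: below that it falls shut, beyond it falls open and stays
- slot1 (a point): slot 1 of 3 of the fixed date-marking press, on the slot floor, 10 above the bench: where the centre of a cartridge's underside lies when fully home, its length along this frame's x, its end against the back stop 55 beyond (+x). Slots are 42 wide between rails 18 wide, 6 high; open at the front (-x), the floor running on 100 before this point. Press base 250 (x) by 210 (y)
- slot2 (a point): slot 2, the middle one, alike; slots lie 60 apart along the press's y
- slot3 (a point): slot 3, alike
- feet (a point): middle of the press's row of marking feet (12 across, one over each slot), at their undersides when up: 41 beyond the slot points in x, 18 above the slot floor; the bar that carries them tops out 44 above the slot floor. They overhang the far end of a home cartridge, so a cartridge is set down in the slot about 40 short of home, clear of the feet, slid in to +x to the back stop, and slid back to come out
- plunger_top (a point): centre of the top of the press's black plunger cap, a disc 44 across, 167 above the bench when up, on a white column (70 by 60, its top 130 above the bench), 110 beyond the middle slot point in x. Pressed straight down with closed fingers; moves with the cap
- plunger (a joint): travel of the plunger's soft first stage, 0 up, 0.012 m at the first stop (about 2 to 5 N). Springs back
- stamp (a joint): travel of the second stage, which drives the marking feet: begins only after the first stop, at about 10 N, and ends at 0.006 m at the second, hard stop at about 15 N; so the cap travels 18 in all. Springs back when released
- tray_in (a point): centre of the inner floor (4 above the bench) of the fixed low grey out-tray: 230 (x) by 150 (y) outside, walls 4 thick, 18 high. Holds three cartridges side by side, each across it (length along y), 62 apart in x
- gel: bystander, loose: clear bottle 150 high, origin at its underside; leave alone
- swabbox: bystander, loose: cardboard box 90x160x70, origin at its underside; leave alone
- testbox: bystander, loose: blue carton 100x140x60, origin at its underside; leave alone
- cup: bystander, loose: white plastic cup 80 high, origin at its underside; leave alone
- jar: bystander, loose: glass jar 75 high, origin at its underside; leave alone
- dish: bystander, loose: white bowl 150 wide, origin at its underside; leave alone
- spray: bystander, loose: white bottle 170 high, origin at its underside; leave alone

How it is judged:
By the outcome, as a careful person would: the job done as asked, in the order asked, and still so for the second after the job is handed in, with the robot touching nothing.
Of cart1, cart2, cart3, cart4 only 2 to 3 are there at a start; the rules pass over those that are not, and their reading is None.
At some moment in a run one of cart1, cart2, cart3, cart4 may be knocked a few centimetres aside while the robot is not near it.
Once in a run the grip may slacken for a moment while it holds something.
It also fails if it takes over 210 s, if anything falls off the work surface, if the arm or the gripper's body presses on something with over 40 N, if the wrist force passes 120 N, or if a joint passes its speed limit or range.

## Working session

There is one attempt and no reset: what is moved stays moved. The work goes in short steps, Python scripts to look and compute and a tool call to move; the robot and the scene stay as the last step left them, time stands still between calls to the robot, and variables do not carry over. Pictures are saved under pics/ and viewed, at most 14 in all, crops included, and the job is handed in when it is done.

Besides the shell and the picture viewer there is one more tool, called after "Emit:" by a JSON object that holds its "op" and its "data", one argument or row to a line. move_arm: Moves the arm, as the interface text tells. Its arguments: {"type":"object","properties":{"series":{"type":"string"},"squeeze":{"type":"number"}},"required":["series"]}

```bash
ls; mkdir -p pics
python3 - <<'E'
from station import telemetry, optics
import cv2, numpy as np
print(telemetry.get_obs())
for n in ("scene","side"):
    c=optics.camera(n); np.savez(f"{n}0.npz",**c)
    print(n,c["vertical_fov"],c["cx"],c["cy"],c["camera_from_world"].round(3).tolist())
    cv2.imwrite(f"pics/{n}0.png",cv2.resize(c["pixels"][:,:,::-1],(800,600),interpolation=cv2.INTER_CUBIC))
E
```

```text
pics
{'time': 0.0, 'joint_pos': array([-5.81778522e+01,  2.20903339e+01,  3.79671026e-01, -3.03203153e-02,
       -6.84093601e+01, -1.48171549e+01]), 'qd': array([ 0.02299111, -0.0818619 , -0.05633368, -0.03265304, -0.10870679,
        0.06450513]), 'tau': array([-9.94534312e-04, -3.90662098e+01,  1.87408465e+01,  4.22011122e+00,
        1.10124220e-02, -2.08913302e-04]), 'tool_pos': array([ 0.18264124, -0.59709236,  0.2214599 ]), 'ee_rot': array([ 1.79876761e+02, -3.46202274e-03, -1.63006190e+02]), 'ft_force': array([-0.70059314, -0.50402728, -0.25659086]), 'moment': array([ 0.02377895, -0.00655093,  0.01810999]), 'gripper_force': 0.0, 'width': 0.08719479571812058}
scene 52.27446485725896 256.1913559109106 194.2975911173315 [[-0.764, 0.645, -0.018, 0.437], [0.495, 0.567, -0.658, -0.208], [-0.414, -0.512, -0.752, 1.706], [0.0, 0.0, 0.0, 1.0]]
side 43.185065444161836 250.8240429715657 192.8975356973634 [[-0.887, -0.461, 0.01, 0.496], [-0.24, 0.443, -0.864, 0.24], [0.394, -0.769, -0.503, 1.799], [0.0, 0.0, 0.0, 1.0]]
```

View pics/scene0.png

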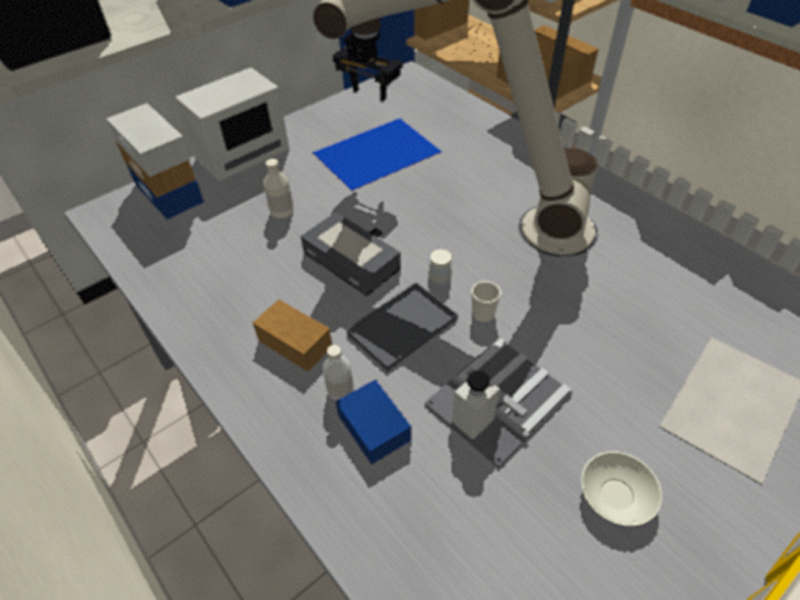

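View pics/side0.png

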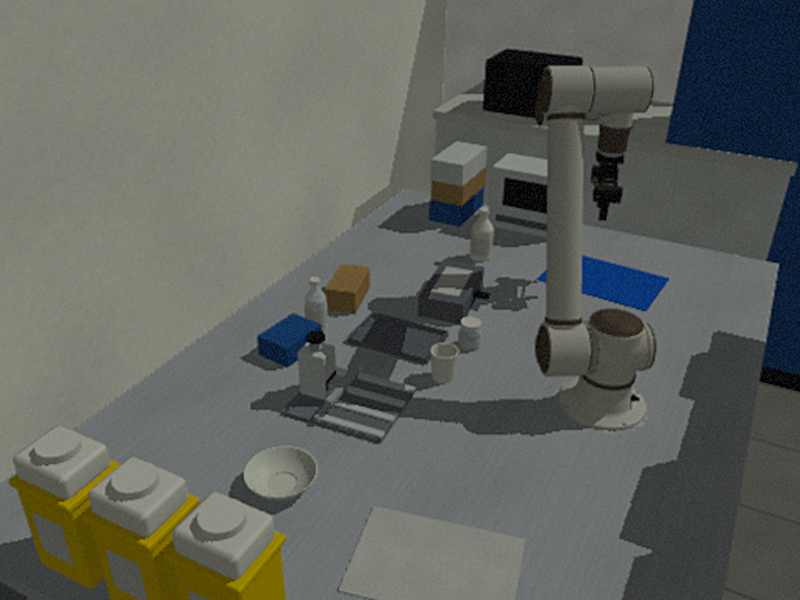

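Case at view px (350,250) in scene with its tongue to the upper right (toward the robot), tray at (400,328), press at (500,400) with black plunger at (478,380). I turn the depth into an overhead map.

```bash
cat > h.py <<'E'
import numpy as np, cv2
from scipy.spatial.transform import Rotation as R
def cloud(c):
    d=c["range_z"]; H,W=d.shape; f=H/2/np.tan(np.radians(float(c["vertical_fov"]))/2)
    u,v=np.meshgrid(np.arange(W),np.arange(H))
    P=np.stack([(u-c["cx"])/f*d,(v-c["cy"])/f*d,d],-1).reshape(-1,3)
    T=np.linalg.inv(c["camera_from_world"]); m=d.ravel()>0
    return (P@T[:3,:3].T+T[:3,3])[m], c["pixels"].reshape(-1,3)[m]
def pose(o): 
    T=np.eye(4);T[:3,:3]=R.from_euler('xyz',o["ee_rot"],degrees=True).as_matrix();T[:3,3]=o["tool_pos"];return T
def rays(c,T_wt,uv):
    "wrist: pixel -> origin, unit dirs world"
    uv=np.atleast_2d(uv).astype(float); f=384/2/np.tan(np.radians(float(c["vertical_fov"]))/2)
    d=uv-[float(c["cx"]),float(c["cy"])]; r=np.hypot(*d.T); s=np.where(r>0,np.sin(r/f)/np.maximum(r,1e-9),1/f)
    D=np.c_[d*s[:,None],np.cos(r/f)]; T=T_wt@c["T_tool_cam"]
    return T[:3,3],D@T[:3,:3].T
def wcloud(c,T_wt):
    H,W=c["range_z"].shape; u,v=np.meshgrid(np.arange(W),np.arange(H))
    f=384/2/np.tan(np.radians(float(c["vertical_fov"]))/2)
    d=np.stack([u-float(c["cx"]),v-float(c["cy"])],-1).reshape(-1,2); r=np.hypot(*d.T)/f
    z=c["range_z"].ravel(); m=(z>0)&(r<1.3)
    k=np.tan(r)/np.maximum(r,1e-9)/f
    P=np.c_[d*k[:,None]*z[:,None],z][m]; T=T_wt@c["T_tool_cam"]
    return P@T[:3,:3].T+T[:3,3], c["pixels"].reshape(-1,3)[m]
def ortho(P,C,x0,x1,y0,y1,s=0.002,zmax=.3):
    "rows: x decreasing downward, cols: y decreasing to right"
    m=(P[:,0]>x0)&(P[:,0]<x1)&(P[:,1]>y0)&(P[:,1]<y1)&(P[:,2]<zmax); P=P[m];C=C[m]; o=np.argsort(P[:,2])
    P=P[o];C=C[o]; h,w=int((x1-x0)/s),int((y1-y0)/s)
    im=np.zeros((h,w,3),np.uint8); zz=np.full((h,w),np.nan)
    i=((x1-P[:,0])/s).astype(int).clip(0,h-1); j=((y1-P[:,1])/s).astype(int).clip(0,w-1)
    im[i,j]=C[:,::-1]; zz[i,j]=P[:,2]; return im,zz
E
python3 - <<'E'
from h import *
for n in("scene","side"):
    c=dict(np.load(n+"0.npz")); P,C=cloud(c)
    tab=(P[:,2]<.01)&(P[:,2]>-.02)&(np.abs(P[:,0]-.5)<.4)&(np.abs(P[:,1])<.5); print(n,"table",np.median(P[tab,2]))
    g=(P[:,0]>.2)&(P[:,0]<1)&(np.abs(P[:,1])<.6)
    for nm,a,b in(("lid",.058,.07),("col",.122,.136),("cap",.16,.175)):
        m=g&(P[:,2]>a)&(P[:,2]<b)
        I=np.zeros((800,1200),np.uint8); I[((P[m,0]-.2)*1000).astype(int),((P[m,1]+.6)*1000).astype(int)]=255
        I=cv2.morphologyEx(I,cv2.MORPH_CLOSE,np.ones((15,15)))
        for ct in cv2.findContours(I,0,2)[0]:
            if cv2.contourArea(ct)>300:
                r=cv2.minAreaRect(ct); print(nm,"x %.3f y %.3f"%(r[0][1]/1e3+.2,r[0][0]/1e3-.6),np.round(r[1]),round(r[2],1))
    im,z=ortho(P,C,.25,.95,-.5,.4,.002)
    im=cv2.dilate(im,np.ones((3,3)))
    cv2.imwrite(f"pics/o_{n}.png",cv2.resize(im,None,fx=1.7,fy=1.7))
E
```

```text
scene table 0.0009657580719325543
lid x 0.777 y 0.156 [142. 100.] 6.9
lid x 0.779 y -0.143 [ 94. 163.] 75.2
lid x 0.509 y -0.278 [134. 249.] 82.3
col x 0.612 y 0.285 [69. 61.] 86.3
col x 0.542 y -0.567 [31. 47.] 26.6
cap x 0.612 y 0.285 [45. 41.] 71.6
cap x 0.536 y -0.577 [38. 27.] 34.5
side table 0.0008324208826069324
lid x 0.763 y 0.054 [54. 28.] 56.3
lid x 0.778 y 0.159 [146. 104.] 6.7
lid x 0.779 y -0.139 [ 93. 177.] 75.6
lid x 0.597 y 0.303 [86. 46.] 49.3
lid x 0.530 y -0.552 [65. 33.] 67.0
lid x 0.509 y -0.275 [133. 257.] 82.2
lid x 0.389 y 0.059 [52. 25.] 52.4
lid x 0.372 y -0.059 [45. 25.] 86.2
col x 0.609 y 0.288 [73. 64.] 80.0
col x 0.538 y -0.565 [48. 38.] 90.0
cap x 0.609 y 0.287 [40. 49.] 56.3
```

View pics/o_scene.png

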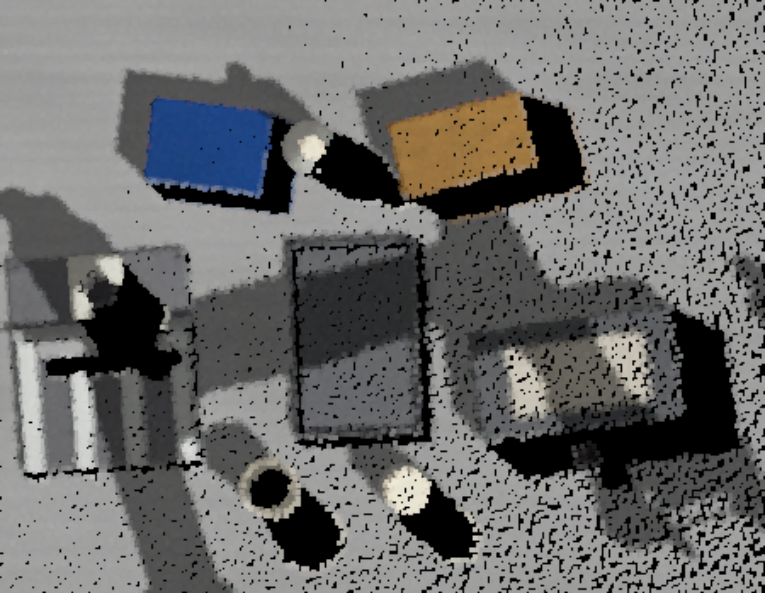

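Overhead map (1.176 mm/px; up = +x, left = +y): the case's lid is centred at ≈(580,375) with its tongue at (585,455). The tray is at (360,340), and the press is at left with its column at (100,285). Coarse: case yaw ≈ 8°, press yaw ≈ 4.5°. I go closer with the wrist camera.

```bash
cat >> h.py <<'E'
def plan(wps,o=None,yaw0=None):
    "wps: (x,y,z,yaw deg) tool down; prints row numbers from the present pose"
    from station import telemetry
    o=o or telemetry.get_obs(); T=pose(o)
    print("at",np.round(o["tool_pos"],4),np.round(o["ee_rot"],1),"w %.4f"%o["width"],"t %.1f"%o["time"],"F",np.round(o["ft_force"],1))
    for x,y,z,yw in wps:
        d=T[:3,:3].T@(np.array([x,y,z])-T[:3,3])/.2
        r=R.from_matrix(T[:3,:3].T@R.from_euler('xyz',[180,0,yw],degrees=True).as_matrix()).as_rotvec()/np.pi
        print("%.3f %.3f %.3f  %.4f %.4f %.4f"%(*d,*r),"|dist %.0f mm"%(200*np.linalg.norm(d)))
def shot(name):
    from station import telemetry, optics
    o=telemetry.get_obs(); c=optics.camera("wrist"); c["T_wt"]=pose(o); np.savez(name+".npz",**c); return c
E
python3 - <<'E'
from h import *
plan([(.27,-.43,.30,-172),(.36,-.27,.36,-172)])
c=shot("w_start"); print(c["T_tool_cam"].round(3),c["vertical_fov"],c["cx"],c["cy"])
E
```

```text
at [ 0.1826 -0.5972  0.2216] [ 179.9   -0.  -163. ] w 0.0870 t 0.1 F [ 0.7 -0.5 -0.3]
-0.662 0.672 -0.391  0.0006 -0.0001 0.0500 |dist 204 mm
-1.326 1.306 -0.690  0.0006 -0.0001 0.0500 |dist 397 mm
[[-0.    -0.963 -0.269  0.074]
 [ 1.     0.    -0.    -0.   ]
 [ 0.    -0.269  0.963 -0.162]
 [ 0.     0.     0.     1.   ]] 65.70646984690485 250.86513291274332 188.3863713416269
```

Emit:
{"op": "move_arm", "data": {
  "series": "-0.66 0.67 -0.39 0 0 0.05 100;-0.66 0.67 -0.39 0 0 0.05 100;-0.66 0.67 -0.39 0 0 0.05 100;-0.66 0.67 -0.39 0 0 0.05 100;-0.66 0.67 -0.39 0 0 0.05 100;-0.66 0.67 -0.39 0 0 0.05 100"
}}

```text
time: 0.75
tool_pos: [0.2705, -0.4301, 0.3013]
ee_rot: [-179.9, 0.1, -171.9]
ft_force: [1.2, -0.5, -0.3]
width: 0.0871
gripper_force: 0.0
```

Emit:
{"op": "move_arm", "data": {
  "series": "-0.56 0.73 -0.3 0 0 0 50;-0.56 0.73 -0.3 0 0 0 50;-0.56 0.73 -0.3 0 0 0 50;-0.56 0.73 -0.3 0 0 0 50;-0.56 0.73 -0.3 0 0 0 50;-0.56 0.73 -0.3 0 0 0 50;-0.56 0.73 -0.3 0 0 0 50;-0.56 0.73 -0.3 0 0 0 50"
}}

```text
time: 1.55
tool_pos: [0.3596, -0.2718, 0.3595]
ee_rot: [179.9, -0.1, -172.2]
ft_force: [0.4, -0.0, 0.2]
width: 0.0443
gripper_force: 0.0
```

Run:
```python
from h import *
c=shot("w1"); P,C=wcloud(c,c["T_wt"])
g=(P[:,0]>.35)&(P[:,0]<.7)&(P[:,1]>-.45)&(P[:,1]<-.1)
for nm,a,b in(("lid",.059,.07),):
    m=g&(P[:,2]>a)&(P[:,2]<b)
    I=np.zeros((800,1200),np.uint8); I[((P[m,0]-.2)*1000).astype(int),((P[m,1]+.6)*1000).astype(int)]=255
    I=cv2.morphologyEx(I,cv2.MORPH_CLOSE,np.ones((9,9)))
    for ct in cv2.findContours(I,0,2)[0]:
        if cv2.contourArea(ct)>300:
            r=cv2.minAreaRect(ct); print(nm,"x %.3f y %.3f"%(r[0][1]/1e3+.2,r[0][0]/1e3-.6),np.round(r[1]),round(r[2],1), "z",np.median(P[m,2]))
im,z=ortho(P,C,.35,.72,-.43,-.05,.001); 
np.save("z.npy",z)
cv2.imwrite("pics/w1.png",np.hstack([cv2.resize(c["pixels"][:,:,::-1],(480,360)),cv2.resize(cv2.dilate(im,np.ones((3,3))),(320,312),interpolation=cv2.INTER_AREA) if 0 else cv2.copyMakeBorder(cv2.resize(cv2.medianBlur(cv2.dilate(im,np.ones((2,2))),3),(320,312)),0,48,0,0,0)]))
```

```text
lid x 0.482 y -0.284 [ 77. 240.] 82.3 z 0.06422547103264031
```

View pics/w1.png

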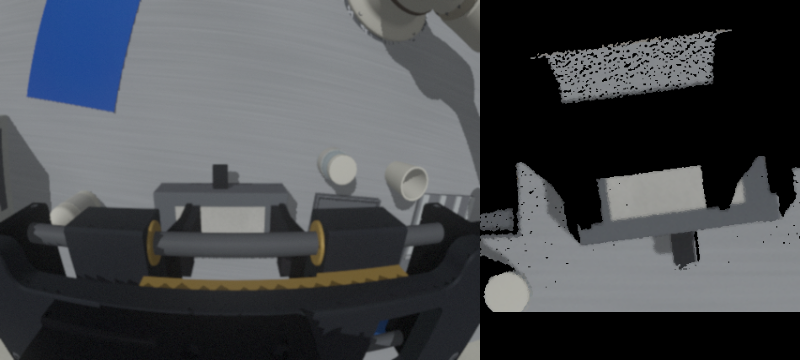

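The wrist picture shows the lid's front edge along row ~190 and the black tongue at (220,175). The gripper hides everything beyond. I measure the tongue from both the wrist and scene clouds.

```bash
cat >> h.py <<'E'
def rect(P,a,b,x0,x1,y0,y1,k=7,amin=200,show=""):
    m=(P[:,2]>a)&(P[:,2]<b)&(P[:,0]>x0)&(P[:,0]<x1)&(P[:,1]>y0)&(P[:,1]<y1)
    I=np.zeros((1000,1400),np.uint8); I[(P[m,0]*1000).astype(int),((P[m,1]+.7)*1000).astype(int)]=255
    I=cv2.morphologyEx(I,cv2.MORPH_CLOSE,np.ones((k,k)))
    for ct in cv2.findContours(I,0,2)[0]:
        if cv2.contourArea(ct)>amin:
            r=cv2.minAreaRect(ct); print(show,"x %.3f y %.3f"%(r[0][1]/1e3,r[0][0]/1e3-.7),np.round(r[1]),"ang %.1f"%r[2],"z %.4f"%np.median(P[m,2]))
E
python3 - <<'E'
from h import *
c=dict(np.load("w1.npz")); Pw,Cw=wcloud(c,c["T_wt"])
rect(Pw,.034,.048,.36,.435,-.34,-.24,5,100,"tongue w")
s=dict(np.load("scene0.npz")); Ps,Cs=cloud(s); t=dict(np.load("side0.npz")); Pt,Ct=cloud(t)
for n,P in(("scene",Ps),("side",Pt)):
    rect(P,.033,.05,.36,.427,-.34,-.24,9,100,"tongue "+n)
# lid front edge line and side edges from wrist cloud
for n,P in(("w",Pw),("scene",Ps),("side",Pt)):
    m=(P[:,2]>.0585)&(P[:,2]<.07)&(P[:,0]>.42)&(P[:,0]<.62)&(P[:,1]>-.43)&(P[:,1]<-.13); Q=P[m]
    a=np.radians(7.7); ex=np.array([np.cos(a),np.sin(a)]); ey=np.array([-ex[1],ex[0]])
    X=Q[:,:2]@ex; Y=Q[:,:2]@ey; print(n,"case-axes X",np.percentile(X,[.5,99.5]).round(4),"Y",np.percentile(Y,[.5,99.5]).round(4))
    print(" front line fit:",[round(float(np.min(X[np.abs(Y-y)<.006])),4) if (np.abs(Y-y)<.006).any() else None for y in np.arange(-.44,-.2,.03)])
E
```

```text
tongue w x 0.418 y -0.293 [36. 28.] ang 83.7 z 0.0396
tongue scene x 0.413 y -0.290 [25. 30.] ang 71.6 z 0.0409
tongue side x 0.414 y -0.284 [26. 23.] ang 70.6 z 0.0398
w case-axes X [0.4027 0.4773] Y [-0.4628 -0.228 ]
 front line fit: [0.4019, 0.4027, 0.4029, 0.4026, 0.4025, 0.4026, 0.4028, 0.4031]
scene case-axes X [0.4024 0.5332] Y [-0.4625 -0.2226]
 front line fit: [0.4025, 0.4068, 0.4025, 0.4042, 0.4039, 0.4036, 0.406, 0.4047]
side case-axes X [0.403  0.5339] Y [-0.467 -0.219]
 front line fit: [0.405, 0.4103, 0.4045, 0.4046, 0.4056, 0.4211, 0.4049, 0.4042]
```

```bash
cat >> h.py <<'E'
def frame(yaw): 
    a=np.radians(yaw); return np.array([[np.cos(a),-np.sin(a)],[np.sin(a),np.cos(a)]])
CASE=dict(yaw=7.6)
CASE["h"]=frame(7.7)@[.5330,-.3450]   # hinge mid
def cs(x,y=0,z=0,dyaw=180): 
    p=CASE["h"]+frame(CASE["yaw"])@[x,y]; return (p[0],p[1],z,((CASE["yaw"]-dyaw+180)%360)-180)
E
python3 - <<'E'
from h import *
print(cs(0),cs(-.158))
plan([cs(-.158,0,.10),cs(-.158,0,.017)])
for t in np.arange(.08,1.85,.08):
    print("%.2f: %.3f 0 %.3f"%(t,-(.158*(1-np.cos(t))+.005*np.sin(t))/.2,-(.158*np.sin(t)-.005*(1-np.cos(t)))/.2))
E
```

```text
(np.float64(0.5744192794173185), np.float64(-0.2704745670736688), 0, -172.4) (np.float64(0.4178072240575749), np.float64(-0.29137107673429413), 0, -172.4)
at [ 0.3597 -0.2718  0.3597] [ 1.800e+02 -1.000e-01 -1.721e+02] w 0.0440 t 1.6 F [-0.7  0.3 -0.1]
-0.277 -0.138 1.298  0.0003 -0.0006 0.0014 |dist 267 mm
-0.278 -0.138 1.713  0.0003 -0.0006 0.0014 |dist 348 mm
0.08: -0.005 0 -0.063
0.16: -0.014 0 -0.126
0.24: -0.029 0 -0.187
0.32: -0.048 0 -0.247
0.40: -0.072 0 -0.306
0.48: -0.101 0 -0.362
0.56: -0.134 0 -0.416
0.64: -0.171 0 -0.467
0.72: -0.213 0 -0.515
0.80: -0.258 0 -0.559
0.88: -0.306 0 -0.600
0.96: -0.357 0 -0.636
1.04: -0.412 0 -0.669
1.12: -0.468 0 -0.697
1.20: -0.527 0 -0.720
1.28: -0.587 0 -0.739
1.36: -0.649 0 -0.753
1.44: -0.712 0 -0.762
1.52: -0.775 0 -0.765
1.60: -0.838 0 -0.764
1.68: -0.901 0 -0.758
1.76: -0.963 0 -0.746
1.84: -1.024 0 -0.730
```

Emit:
{"op": "move_arm", "data": {
  "series": "-0.28 -0.14 1 0 0 0.001 60;-0.28 -0.14 1 0 0 0.001 60;-0.28 -0.14 1 0 0 0.001 60;-0.28 -0.14 1 0 0 0.001 60;-0.28 -0.14 1 0 0 0.001 60;-0.28 -0.14 1 0 0 0.001 60;-0.28 -0.14 1 0 0 0.001 60"
}}

```text
time: 2.3
tool_pos: [0.4205, -0.2916, 0.1626]
ee_rot: [-179.9, 0.1, -172.2]
ft_force: [-0.7, 0.6, 0.8]
width: 0.0524
gripper_force: 0.0
```

Emit:
{"op": "move_arm", "data": {
  "series": "0 0 0.15 0 0 0 60;0 0 0.3 0 0 0 60;0 0 0.45 0 0 0 60;0 0 0.55 0 0 0 60;0 0 0.65 0 0 0 60;0 0 0.71 0 0 0 60;0 0 0.71 0 0 0 60;0 0 0.71 0 0 0 60"
}}

```text
time: 3.1
tool_pos: [0.4209, -0.2912, 0.0201]
ee_rot: [-179.9, 0.2, -172.2]
ft_force: [-0.5, 0.4, 0.1]
width: 0.0521
gripper_force: 0.0
```

Emit:
{"op": "move_arm", "data": {
  "series": "0 0 0 0 0 0 20;0 0 0 0 0 0 20;0 0 0 0 0 0 20;0 0 0 0 0 0 20;0 0 0 0 0 0 20;0 0 0 0 0 0 20",
  "squeeze": 12
}}

```text
time: 3.7
tool_pos: [0.4201, -0.2913, 0.0189]
ee_rot: [-179.9, 0.0, -172.2]
ft_force: [-1.0, -4.1, 1.8]
width: 0.0279
gripper_force: 12.0
```

Emit:
{"op": "move_arm", "data": {
  "series": "-0.005 0 -0.06 0 0 0 10;-0.014 0 -0.126 0 0 0 10;-0.029 0 -0.187 0 0 0 10;-0.048 0 -0.247 0 0 0 10;-0.072 0 -0.305 0 0 0 10;-0.1 0 -0.36 0 0 0 10;-0.134 0 -0.414 0 0 0 10;-0.17 0 -0.464 0 0 0 10;-0.212 0 -0.511 0 0 0 10;-0.257 0 -0.555 0 0 0 10;-0.304 0 -0.595 0 0 0 10;-0.355 0 -0.63 0 0 0 10;-0.41 0 -0.662 0 0 0 10;-0.466 0 -0.69 0 0 0 10",
  "squeeze": 20
}}

```text
time: 5.1
tool_pos: [0.5124, -0.2787, 0.1569]
ee_rot: [-179.9, -0.1, -172.2]
ft_force: [0.5, -7.4, -3.3]
width: 0.0279
gripper_force: 20.0
```

Emit:
{"op": "move_arm", "data": {
  "series": "-0.059 0 -0.022 0 0 0 10;-0.119 0 -0.042 0 0 0 10;-0.18 0 -0.056 0 0 0 10;-0.243 0 -0.064 0 0 0 10;-0.306 0 -0.068 0 0 0 10;-0.369 0 -0.066 0 0 0 10;-0.431 0 -0.06 0 0 0 10;-0.493 0 -0.048 0 0 0 10;-0.493 0 -0.048 0 0 0 10"
}}

```text
time: 6.0
tool_pos: [0.6107, -0.2654, 0.1654]
ee_rot: [-179.9, -0.1, -172.1]
ft_force: [-0.2, -7.0, -1.7]
width: 0.0278
gripper_force: 20.0
```

Emit:
{"op": "move_arm", "data": {
  "series": "0 0 0 0 0 0 50;0 0 0 0 0 0 50;0 0 0 0 0 0 50;0 0 -0.15 0 0 0 50;0 0 -0.3 0 0 0 50;0 0 -0.45 0 0 0 50"
}}

```text
time: 6.6
tool_pos: [0.6095, -0.2639, 0.2572]
ee_rot: [180.0, -0.0, -172.1]
ft_force: [-0.6, -0.2, -0.7]
width: 0.0433
gripper_force: 0.0
```

Emit:
{"op": "move_arm", "data": {
  "series": "0.2 0 -0.1 0 0 0 50;0.4 0 -0.2 0 0 0 50;0.6 0 -0.2 0 0 0 40;0.8 0 -0.2 0 0 0 34;0.99 0 -0.2 0 0 0 34;0.99 0 -0.2 0 0 0 34;0.99 0 -0.2 0 0 0 34"
}}

```text
time: 7.3
tool_pos: [0.4132, -0.2913, 0.297]
ee_rot: [-180.0, 0.1, -172.2]
ft_force: [0.1, -0.0, 0.1]
width: 0.0297
gripper_force: 0.0
```

Run:
```python
from h import *
from station import optics
plan([])
c=optics.camera("scene"); np.savez("scene1.npz",**c)
c2=shot("w2")
a=c["pixels"][95:255,190:380,::-1]
cv2.imwrite("pics/a1.png",np.hstack([cv2.resize(a,(400,337),interpolation=cv2.INTER_CUBIC),cv2.resize(c2["pixels"][:,:,::-1],(400,337))]))
```

```text
at [ 0.4132 -0.2913  0.297 ] [-1.800e+02  1.000e-01 -1.722e+02] w 0.0297 t 7.3 F [ 0.1 -0.   0.1]
```

View pics/a1.png

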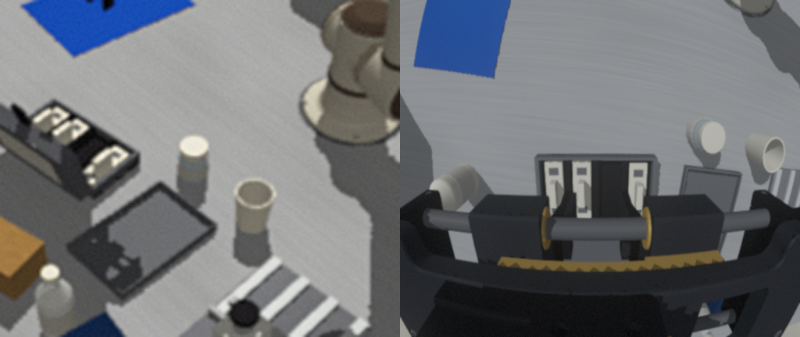

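The lid is open (left panel, lid leaning back at (45,150)). Three cartridges: two adjacent pockets on the -y side and one on the +y side (right panel at (553,185), (583,185), (638,185)). Next I measure the fins, tray and press.

Run:
```python
from h import *
c=dict(np.load("w2.npz")); Pw,Cw=wcloud(c,c["T_wt"])
s=dict(np.load("scene1.npz")); Ps,Cs=cloud(s)
F=frame(7.6)
for n,P,C in(("w",Pw,Cw),("s",Ps,Cs)):
    Q=np.c_[(P[:,:2]-CASE["h"])@F,P[:,2]]
    for lo,hi,nm in((.043,.053,"fin"),(.0185,.026,"plate")):
        m=(Q[:,2]>lo)&(Q[:,2]<hi)&(Q[:,0]>-.125)&(Q[:,0]<-.005)&(np.abs(Q[:,1])<.112)&(C.mean(1)>110)
        for y in(-.084,-.028,.028,.084):
            k=m&(np.abs(Q[:,1]-y)<.024)
            if k.sum()>15: print(n,nm,y,k.sum(),"x",np.percentile(Q[k,0],[2,98]).round(4),"y",np.percentile(Q[k,1],[2,50,98]).round(4),"z %.4f"%np.median(Q[k,2]))
    m=(Q[:,2]>.027)&(Q[:,2]<.036)&(Q[:,0]>-.15)&(Q[:,0]<-.122)&(np.abs(Q[:,1])<.14)
    if m.any():print(n,"rim",np.percentile(Q[m,0],[1,99]).round(4),np.percentile(Q[m,1],[1,99]).round(4))
im,z=ortho(Ps,Cs,.38,.72,-.16,.42,.001)
cv2.imwrite("pics/o1.png",cv2.resize(cv2.medianBlur(cv2.dilate(im,np.ones((4,4))),3),None,fx=1.37,fy=1.37))
```

```text
w fin -0.084 221 x [-0.0865 -0.0447] y [-0.0899 -0.0833 -0.0779] z 0.0477
w fin -0.028 215 x [-0.0879 -0.0454] y [-0.0343 -0.0278 -0.0229] z 0.0477
w fin 0.084 211 x [-0.0838 -0.0417] y [0.0783 0.084  0.0897] z 0.0476
w plate -0.084 651 x [-0.1198 -0.0286] y [-0.1016 -0.0821 -0.0667] z 0.0219
w plate -0.028 886 x [-0.1202 -0.0146] y [-0.0454 -0.0239 -0.0117] z 0.0218
w plate 0.084 672 x [-0.1171 -0.0365] y [0.0664 0.079  0.1005] z 0.0219
w rim [-0.1305 -0.123 ] [-0.1185  0.1177]
s fin -0.084 27 x [-0.0871 -0.0438] y [-0.0891 -0.0812 -0.0744] z 0.0484
s fin -0.028 27 x [-0.0887 -0.0471] y [-0.0322 -0.0229 -0.0184] z 0.0477
s fin 0.084 31 x [-0.0833 -0.0387] y [0.0795 0.0878 0.0936] z 0.0487
s plate -0.084 46 x [-0.1204 -0.0637] y [-0.099  -0.0775 -0.0657] z 0.0228
s plate -0.028 44 x [-0.123  -0.0586] y [-0.0416 -0.0193 -0.0088] z 0.0234
s plate 0.084 94 x [-0.1137 -0.0191] y [0.0604 0.0922 0.1052] z 0.0225
s rim [-0.1322 -0.1222] [-0.1163  0.1201]
```

View pics/o1.png

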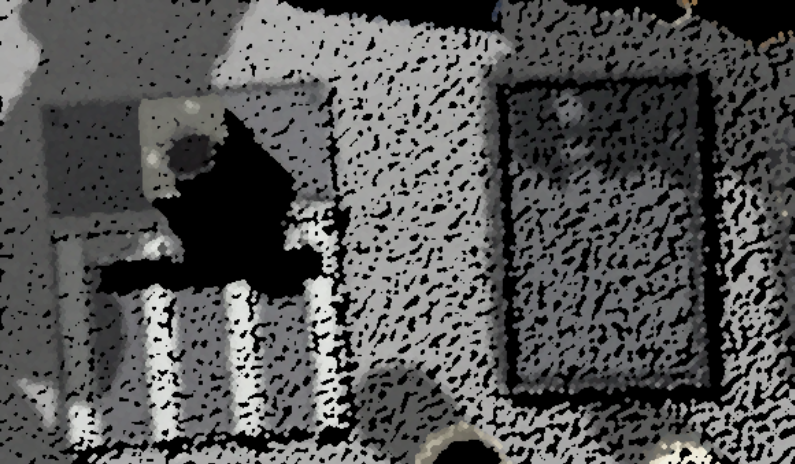

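Tray yaw ≈ 3° and press yaw ≈ 5° from this map (tray left wall (495,85)→(512,390), rails (150,285)→(165,435)). Fin tops are at 0.048 and plates at 0.022, as expected. I grasp the +y cartridge first.

Run:
```python
from h import *
plan([cs(-.0627,.084,.12),cs(-.0627,.084,.026)])
```

```text
at [ 0.4144 -0.2912  0.2963] [ 180.     0.  -172.1] w 0.0299 t 7.4 F [ 0.3 -0.7  0.6]
-0.495 0.415 0.882  0.0000 0.0002 0.0014 |dist 219 mm
-0.495 0.415 1.352  0.0000 0.0002 0.0014 |dist 300 mm
```

Emit:
{"op": "move_arm", "data": {
  "series": "-0.2 0.17 0.2 0 0 0.001 34;-0.4 0.33 0.4 0 0 0.001 34;-0.495 0.415 0.6 0 0 0.001 34;-0.495 0.415 0.8 0 0 0.001 34;-0.495 0.415 0.88 0 0 0.001 34;-0.495 0.415 0.88 0 0 0.001 34"
}}

```text
time: 8.0
tool_pos: [0.4984, -0.1941, 0.115]
ee_rot: [179.8, -0.6, -172.3]
ft_force: [-0.4, -0.2, 0.2]
width: 0.0296
gripper_force: 0.0
```

Emit:
{"op": "move_arm", "data": {
  "series": "0 0 0.15 0 0 0 34;0 0 0.3 0 0 0 34;0 0 0.4 0 0 0 34;0 0 0.45 0 0 0 34;0 0 0.47 0 0 0 34;0 0 0.47 0 0 0 34"
}}

```text
time: 8.6
tool_pos: [0.5014, -0.196, 0.0269]
ee_rot: [-180.0, 0.1, -172.3]
ft_force: [0.1, -0.6, 0.4]
width: 0.0294
gripper_force: 0.0
```

Run:
```python
from h import *
plan([cs(-.0627,.084,.026)])
```

```text
at [ 0.5014 -0.196   0.0269] [-1.800e+02  1.000e-01 -1.723e+02] w 0.0294 t 8.6 F [ 0.1 -0.6  0.4]
0.001 0.003 0.005  -0.0002 0.0004 0.0003 |dist 1 mm
```

Emit:
{"op": "move_arm", "data": {
  "series": "0 0 0 0 0 0 5;0 0 0 0 0 0 5;0 0 0 0 0 0 5;0 0 0 0 0 0 5;0 0 -0.1 0 0 0 5;0 0 -0.25 0 0 0 5;0 0 -0.4 0 0 0 5;0 0 -0.6 0 0 0 5;0 0 -0.8 0 0 0 5;0 0 -0.95 0 0 0 5;0 0 -0.95 0 0 0 5",
  "squeeze": 30
}}

```text
time: 9.7
tool_pos: [0.5029, -0.1964, 0.2213]
ee_rot: [-179.8, 0.6, -172.3]
ft_force: [0.7, -0.2, -1.0]
width: 0.0119
gripper_force: 30.0
```

Emit:
{"op": "move_arm", "data": {
  "series": "-0.1 0.2 -0.1 0 0 0 5;-0.2 0.4 -0.2 0 0 0 5;-0.25 0.6 -0.3 0 0 0 5;-0.3 0.8 -0.3 0 0 0 5;-0.3 0.95 -0.3 0 0 0 5;-0.3 0.95 -0.3 0 0 0 5"
}}

```text
time: 10.3
tool_pos: [0.5337, 0.0035, 0.2748]
ee_rot: [179.9, -0.1, -172.1]
ft_force: [0.8, -0.0, -1.3]
width: 0.0121
gripper_force: 30.0
```

Emit:
{"op": "move_arm", "data": {
  "series": "-0.1 0.2 -0.1 0 0 0 5;-0.2 0.4 -0.2 0 0 0 5;-0.26 0.57 -0.25 0 0 0 5;-0.26 0.57 -0.25 0 0 0 5;-0.26 0.57 -0.25 0 0 0 5"
}}

```text
time: 10.8
tool_pos: [0.5706, 0.1205, 0.3247]
ee_rot: [-180.0, -0.2, -172.3]
ft_force: [-0.2, -0.3, -1.5]
width: 0.0119
gripper_force: 30.0
```

Run:
```python
from h import *
plan([])
c=shot("w3"); P,C=wcloud(c,c["T_wt"])
im,z=ortho(P,C,.34,.72,-.15,.42,.001)
cv2.imwrite("pics/w3.png",np.hstack([cv2.resize(c["pixels"][:,:,::-1],(400,300)),cv2.resize(cv2.medianBlur(cv2.dilate(im,np.ones((2,2))),3),(400,300))]))
rect(P,.012,.021,.34,.8,-.18,.12,7,500,"tray/rail z16")
rect(P,.012,.021,.34,.8,.12,.45,5,300,"press")
rect(P,.122,.136,.34,.8,.12,.45,5,300,"col")
rect(P,.158,.175,.34,.8,.12,.45,5,300,"cap")
```

```text
at [0.5706 0.1205 0.3247] [-180.    -0.2 -172.3] w 0.0119 t 10.8 F [-0.2 -0.3 -1.5]
tray/rail z16 x 0.552 y -0.018 [231. 152.] ang 87.6 z 0.0171
press x 0.488 y 0.207 [164.  70.] ang 88.1 z 0.0157
press x 0.471 y 0.244 [136.  21.] ang 85.5 z 0.0157
press x 0.467 y 0.303 [135.  21.] ang 87.2 z 0.0157
press x 0.463 y 0.362 [137.  23.] ang 85.8 z 0.0157
col x 0.600 y 0.283 [50. 60.] ang 85.0 z 0.1295
cap x 0.605 y 0.285 [44. 31.] ang 24.6 z 0.1667
```

View pics/w3.png

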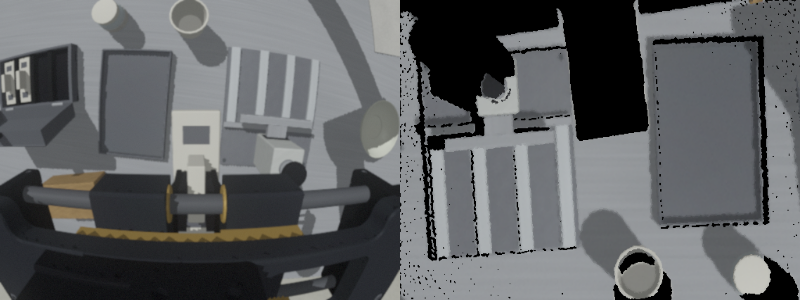

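The wrist picture shows the held cartridge at (195,140), the tray at (137,103) and the press slots at (275,85), open toward the robot. I refine the press and tray frames.

Run:
```python
from h import *
from scipy.optimize import minimize
c=dict(np.load("w3.npz")); P,C=wcloud(c,c["T_wt"])
ps=lambda P,lo,hi,x0,x1,y0,y1:P[(P[:,2]>lo)&(P[:,2]<hi)&(P[:,0]>x0)&(P[:,0]<x1)&(P[:,1]>y0)&(P[:,1]<y1)]
Q=ps(P,.0138,.019,.38,.53,.16,.40)
def rails(yaw,o):
    L=(Q[:,:2]-o)@frame(yaw); return L
# maximise sharpness: rails occupy |y-k*60-30|<9
def cost(v):
    L=rails(v[0],np.array([.501,.277])); d=np.abs((L[:,1]-v[1]+30e-3+30e-3)%.06-.03); return np.mean(np.clip(d-.008,0,.006))
best=min(((cost((y,s)),y,s) for y in np.arange(2,7,.1) for s in np.arange(-.012,.0121,.0005)));print(best)
yaw=best[1]; L=rails(yaw,np.array([.501,.277]))
for k in(-.09,-.03,.03,.09):
    l=L[np.abs(L[:,1]-best[2]-k)<.015]; print(k,len(l),"x",np.percentile(l[:,0],[1,99]).round(4),"y",np.percentile(l[:,1],[2,50,98]).round(4))
for n in("scene0","scene1","side0"):
    Pn,_=cloud(dict(np.load(n+".npz")))
    for nm,lo,hi in(("cap",.161,.175),("col",.125,.135)):
        q=(ps(Pn,lo,hi,.55,.7,.2,.36)[:,:2]-[.501,.277])@frame(yaw); print(n,nm,"x",np.percentile(q[:,0],[1,99]).round(4),"y",np.percentile(q[:,1],[1,99]).round(4))
for nm,lo,hi in(("cap",.161,.175),("col",.125,.135)):
    q=(ps(P,lo,hi,.55,.7,.2,.36)[:,:2]-[.501,.277])@frame(yaw); print("w",nm,"x",np.percentile(q[:,0],[1,99]).round(4),"y",np.percentile(q[:,1],[1,99]).round(4))
# tray wall tops
T=ps(P,.0155,.021,.40,.70,-.12,.08)
for yw in (2,2.4,2.8,3.2):
    q=(T[:,:2]-[.552,-.018])@frame(yw); print("tray",yw,np.percentile(q[:,0],[.5,99.5]).round(4),np.percentile(q[:,1],[.5,99.5]).round(4))
# held cartridge in tool frame
t=(np.c_[P,np.ones(len(P))]@np.linalg.inv(c["T_wt"]).T)[:,:3]
m=(np.abs(t[:,0])<.09)&(np.abs(t[:,1])<.04)&(t[:,2]>-.002)&(t[:,2]<.02)
print("held: x",np.percentile(t[m,0],[1,99]).round(4),"y",np.percentile(t[m,1],[1,99]).round(4),"z",np.median(t[m,2]).round(4))
```

```text
(np.float64(0.00010509541741813263), np.float64(4.000000000000002), np.float64(-0.0009999999999999905))
-0.09 851 x [-0.0981  0.0212] y [-0.0997 -0.0908 -0.0818]
-0.03 823 x [-0.0978  0.0255] y [-0.04   -0.0309 -0.0219]
0.03 775 x [-0.098   0.0297] y [0.02   0.0289 0.038 ]
0.09 711 x [-0.0976  0.0338] y [0.0798 0.0887 0.0979]
scene0 cap x [0.0896 0.132 ] y [-0.0199  0.0211]
scene0 col x [0.0784 0.1455] y [-0.0281  0.0308]
scene1 cap x [0.0905 0.1316] y [-0.0191  0.0209]
scene1 col x [0.0784 0.1461] y [-0.028   0.0303]
side0 cap x [0.0904 0.1319] y [-0.0202  0.0242]
side0 col x [0.0744 0.1455] y [-0.0282  0.0328]
w cap x [0.0895 0.1252] y [-0.0214  0.0195]
w col x [0.0758 0.1207] y [-0.0301  0.0271]
tray 2 [-0.1526  0.1151] [-0.0751  0.0757]
tray 2.4 [-0.1529  0.1152] [-0.075   0.0753]
tray 2.8 [-0.1533  0.1152] [-0.0751  0.0756]
tray 3.2 [-0.1537  0.1155] [-0.0756  0.0762]
held: x [-0.0503  0.0548] y [-0.0179  0.0171] z 0.0051
```

```bash
cat >> h.py <<'E'
PO=np.array([.501,.277])+frame(4.0)@[.0015,-.001]
def pr(x,y,z):
    p=PO+frame(4.0)@[x,y]; return (p[0],p[1],z,-176)
TO=np.array([.552,-.018])
def tr(x,y,z,yaw): 
    p=TO+frame(2.4)@[x,y]; return (p[0],p[1],z,yaw)
E
python3 - <<'E'
from h import *
plan([pr(-.048,.06,.12),pr(-.048,.06,.028)])
E
```

```text
at [0.5704 0.1197 0.3247] [-180.    -0.2 -172.4] w 0.0119 t 10.8 F [ 0.9  0.1 -0.4]
0.450 1.136 1.024  -0.0002 -0.0009 0.0201 |dist 319 mm
0.449 1.136 1.484  -0.0002 -0.0009 0.0201 |dist 384 mm
```

Emit:
{"op": "move_arm", "data": {
  "series": "0.2 0.2 0.1 0 0 0.02 5;0.3 0.4 0.2 0 0 0.02 5;0.4 0.6 0.3 0 0 0.02 5;0.45 0.8 0.45 0 0 0.02 5;0.45 0.95 0.6 0 0 0.02 5;0.45 0.95 0.6 0 0 0.02 5"
}}

```text
time: 11.45
tool_pos: [0.4533, 0.2963, 0.2007]
ee_rot: [-179.7, -0.5, -175.9]
ft_force: [-0.7, -0.5, -1.5]
width: 0.0118
gripper_force: 30.0
```

Emit:
{"op": "move_arm", "data": {
  "series": "0.012 0.186 0.1 0 0 0 5;0.012 0.186 0.25 0 0 0 5;0.012 0.186 0.42 0 0 0 5;0.012 0.186 0.42 0 0 0 5;0.012 0.186 0.42 0 0 0 5;0.012 0.186 0.42 0 0 0 5"
}}

```text
time: 12.05
tool_pos: [0.453, 0.3338, 0.1244]
ee_rot: [179.9, 0.2, -176.0]
ft_force: [-0.4, -0.5, -0.5]
width: 0.0115
gripper_force: 30.0
```

Run:
```python
from h import *
plan([pr(-.048,.06,.028),pr(-.048,.06,.026),pr(.003,.06,.026)])
```

```text
at [0.453  0.3338 0.1244] [ 179.9    0.2 -176. ] w 0.0115 t 12.1 F [-0.4 -0.5 -0.5]
0.014 -0.006 0.482  0.0007 0.0010 0.0000 |dist 96 mm
0.014 -0.006 0.492  0.0007 0.0010 0.0000 |dist 98 mm
-0.241 -0.006 0.493  0.0007 0.0010 0.0000 |dist 110 mm
```

Emit:
{"op": "move_arm", "data": {
  "series": "0.014 -0.006 0.1 0 0 0 5;0.014 -0.006 0.25 0 0 0 5;0.014 -0.006 0.38 0 0 0 5;0.014 -0.006 0.44 0 0 0 5;0.014 -0.006 0.48 0 0 0 5;0.014 -0.006 0.485 0 0 0 5;0.014 -0.006 0.485 0 0 0 5"
}}

```text
time: 12.75
tool_pos: [0.4495, 0.333, 0.0263]
ee_rot: [179.9, 0.1, -175.9]
ft_force: [0.4, -0.9, -1.3]
width: 0.0115
gripper_force: 30.0
```

Emit:
{"op": "move_arm", "data": {
  "series": "-0.02 0 0.004 0 0 0 5;-0.05 0 0.004 0 0 0 5;-0.08 0 0.004 0 0 0 5;-0.11 0 0.004 0 0 0 5;-0.14 0 0.004 0 0 0 5;-0.17 0 0.004 0 0 0 5;-0.2 0 0.004 0 0 0 5;-0.22 0 0.004 0 0 0 5;-0.235 0 0.004 0 0 0 5;-0.245 0 0.004 0 0 0 5;-0.245 0 0.004 0 0 0 5"
}}

```text
time: 13.85
tool_pos: [0.497, 0.3356, 0.025]
ee_rot: [-180.0, -0.1, -176.0]
ft_force: [-7.7, 1.1, 7.1]
width: 0.0118
gripper_force: 30.0
```

Run:
```python
from h import *
plan([pr(.003,.06,.026),pr(.009,.06,.026)])
```

```text
at [0.497  0.3356 0.025 ] [-1.80e+02 -1.00e-01 -1.76e+02] w 0.0118 t 13.8 F [-7.7  1.1  7.1]
-0.022 0.001 -0.005  -0.0002 -0.0006 0.0002 |dist 5 mm
-0.052 0.001 -0.005  -0.0002 -0.0006 0.0002 |dist 10 mm
```

Emit:
{"op": "move_arm", "data": {
  "series": "-0.008 0 -0.005 0 0 0 5;-0.016 0 -0.005 0 0 0 5;-0.02 0 -0.005 0 0 0 5;-0.02 0 -0.005 0 0 0 5"
}}

```text
time: 14.25
tool_pos: [0.4972, 0.3355, 0.0253]
ee_rot: [-179.9, -0.5, -176.0]
ft_force: [-16.9, 3.3, 10.3]
width: 0.0116
gripper_force: 30.0
```

Emit:
{"op": "move_arm", "data": {
  "series": "0.02 0 0 0 0 0 5;0.02 0 0 0 0 0 34;0.02 0 0 0 0 0 34;0.02 0 0 0 0 0 34;0.02 0 -0.1 0 0 0 34;0.02 0 -0.25 0 0 0 34;0.02 0 -0.4 0 0 0 34;0.02 0 -0.6 0 0 0 34;0.02 0 -0.8 0 0 0 34;0.02 0 -0.98 0 0 0 34;0.02 0 -0.98 0 0 0 34"
}}

```text
time: 15.35
tool_pos: [0.5007, 0.3375, 0.228]
ee_rot: [179.6, 0.6, -175.9]
ft_force: [0.3, 0.0, 0.0]
width: 0.0297
gripper_force: 0.0
```

```bash
sed -i 's/\[.0015,-.001\]/[0,-.001]/' h.py
python3 - <<'E'
from h import *
from station import optics
c=dict(optics.camera("scene")); np.savez("s2.npz",**c); P,C=cloud(c)
for o,F,nm,rs in((PO,frame(4.0),"press",[(-.01,.14)]),(CASE["h"],frame(7.6),"case",[(-.13,0)])):
    Q=np.c_[(P[:,:2]-o)@F,P[:,2]]
    for y in ((-.06,0,.06) if nm=="press" else (-.084,-.028,.028,.084)):
        lo,hi=(.04,.052)
        k=(Q[:,2]>lo)&(Q[:,2]<hi)&(Q[:,0]>(-.06 if nm=="press" else -.125))&(Q[:,0]<(.03 if nm=="press" else -.005))&(np.abs(Q[:,1]-y)<.024)&(C.mean(1)>110)
        if k.sum()>5: print(nm,y,k.sum(),"x",np.percentile(Q[k,0],[2,98]).round(4),"y",np.percentile(Q[k,1],[2,50,98]).round(4),"z %.4f"%np.median(Q[k,2]))
plan([(.53,.05,.22,-172.4),cs(-.0666,-.0285,.20)])
E
```

```text
press 0.06 52 x [-0.0203  0.0215] y [0.0547 0.0615 0.0665] z 0.0467
case -0.084 29 x [-0.087 -0.045] y [-0.0884 -0.0803 -0.0744] z 0.0476
case -0.028 29 x [-0.0896 -0.0494] y [-0.0329 -0.0239 -0.0176] z 0.0482
at [0.4992 0.3366 0.2246] [ 179.7    0.3 -176. ] w 0.0298 t 15.4 F [-0.  -0.6 -0.8]
-0.053 -1.440 0.017  0.0014 0.0018 -0.0199 |dist 288 mm
0.162 -3.218 0.107  0.0014 0.0018 -0.0199 |dist 645 mm
```

Emit:
{"op": "move_arm", "data": {
  "series": "0.05 -1 0 0 0 0 34;0.05 -1 0 0 0 0 34;0.05 -1 0 0 0 0 34;0.05 -1 0 0 0 0 34"
}}

```text
time: 15.8
tool_pos: [0.501, 0.1336, 0.2199]
ee_rot: [-179.9, -0.1, -175.9]
ft_force: [1.0, -0.2, 0.8]
width: 0.0293
gripper_force: 0.0
```

Emit:
{"op": "move_arm", "data": {
  "series": "0.05 -1 0 0 0 0 34;0.05 -1 0 0 0 0 34;0.05 -1 0 0 0 0 34;0.05 -1 0 0 0 0 34"
}}

```text
time: 16.2
tool_pos: [0.505, -0.0664, 0.2201]
ee_rot: [-180.0, -0.1, -176.0]
ft_force: [0.4, -0.4, -0.4]
width: 0.0297
gripper_force: 0.0
```

Emit:
{"op": "move_arm", "data": {
  "series": "0.06 -1 0.1 0 0 -0.02 34;0.06 -1 0.1 0 0 -0.02 34;0.06 -1 0.1 0 0 -0.02 34;0.06 -1 0.1 0 0 -0.02 34;0.06 -1.0 0.1 0 0 -0.02 34;0.06 -1.0 0.1 0 0 -0.02 34"
}}

```text
time: 16.8
tool_pos: [0.5069, -0.2658, 0.1993]
ee_rot: [179.9, -0.2, -172.6]
ft_force: [0.9, 0.6, 0.2]
width: 0.0297
gripper_force: 0.0
```

Run:
```python
from h import *
plan([cs(-.0666,-.0285,.12),cs(-.0666,-.0285,.026)])
```

```text
at [ 0.5069 -0.2658  0.1993] [ 179.9   -0.2 -172.6] w 0.0297 t 16.8 F [0.9 0.6 0.2]
-0.001 -0.211 0.396  0.0005 -0.0010 -0.0008 |dist 90 mm
-0.002 -0.212 0.866  0.0005 -0.0010 -0.0008 |dist 178 mm
```

Emit:
{"op": "move_arm", "data": {
  "series": "-0.001 -0.211 0.1 0 0 -0.001 34;-0.001 -0.211 0.3 0 0 -0.001 34;-0.001 -0.211 0.5 0 0 -0.001 34;-0.001 -0.211 0.65 0 0 -0.001 34;-0.001 -0.211 0.76 0 0 -0.001 34;-0.001 -0.211 0.83 0 0 -0.001 34;-0.001 -0.211 0.865 0 0 -0.001 34;-0.001 -0.211 0.865 0 0 -0.001 34"
}}

```text
time: 17.6
tool_pos: [0.5139, -0.3056, 0.028]
ee_rot: [180.0, -0.0, -172.1]
ft_force: [-0.4, 0.3, -0.1]
width: 0.0297
gripper_force: 0.0
```

Emit:
{"op": "move_arm", "data": {
  "series": "0 0 0 0 0 0 5;0 0 0 0 0 0 5;0 0 0 0 0 0 5;0 0 0 0 0 0 5;0 0 -0.1 0 0 0 5;0 0 -0.25 0 0 0 5;0 0 -0.4 0 0 0 5;0 0 -0.6 0 0 0 5;0 0 -0.8 0 0 0 5;0 0 -0.95 0 0 0 5;0 0 -0.95 0 0 0 5",
  "squeeze": 30
}}

```text
time: 18.7
tool_pos: [0.5162, -0.3076, 0.2242]
ee_rot: [-179.7, 0.6, -172.1]
ft_force: [1.2, 0.3, -0.1]
width: 0.0117
gripper_force: 30.0
```

Run:
```python
from h import *
plan([pr(-.048,0,.215),pr(-.048,0,.12)])
```

```text
at [ 0.5162 -0.3076  0.2242] [-179.7    0.6 -172.1] w 0.0117 t 18.7 F [ 1.2  0.3 -0.1]
-0.084 2.917 0.030  -0.0017 0.0031 0.0214 |dist 584 mm
-0.080 2.920 0.505  -0.0017 0.0031 0.0214 |dist 593 mm
```

Emit:
{"op": "move_arm", "data": {
  "series": "-0.03 1 0 0 0 0 5;-0.03 1 0 0 0 0 5;-0.03 1 0 0 0 0 5;-0.03 1 0 0 0 0 5"
}}

```text
time: 19.1
tool_pos: [0.4914, -0.1059, 0.2176]
ee_rot: [180.0, -0.1, -172.2]
ft_force: [0.9, -0.0, 0.2]
width: 0.0118
gripper_force: 30.0
```

Emit:
{"op": "move_arm", "data": {
  "series": "-0.03 1 0 0 0 0 5;-0.03 1 0 0 0 0 5;-0.03 1 0 0 0 0 5;-0.03 1 0 0 0 0 5"
}}

```text
time: 19.5
tool_pos: [0.4701, 0.0931, 0.2179]
ee_rot: [180.0, -0.0, -172.2]
ft_force: [1.1, 0.1, -0.1]
width: 0.0116
gripper_force: 30.0
```

Emit:
{"op": "move_arm", "data": {
  "series": "-0.025 0.92 0.05 0 0 0.021 5;-0.025 0.92 0.05 0 0 0.021 5;-0.025 0.92 0.05 0 0 0.021 5;-0.025 0.92 0.15 0 0 0.021 5;-0.025 0.92 0.3 0 0 0.021 5;-0.025 0.92 0.4 0 0 0.021 5;-0.025 0.92 0.4 0 0 0.021 5"
}}

```text
time: 20.2
tool_pos: [0.4488, 0.2727, 0.1347]
ee_rot: [-179.7, -0.4, -176.0]
ft_force: [0.2, -0.8, -0.4]
width: 0.0116
gripper_force: 30.0
```

Run:
```python
from h import *
plan([pr(-.048,0,.12),pr(-.048,0,.027),pr(-.048,0,.0255)])
```

```text
at [0.4488 0.2727 0.1347] [-179.7   -0.4 -176. ] w 0.0116 t 20.2 F [ 0.2 -0.8 -0.4]
-0.022 -0.001 0.073  -0.0017 -0.0022 0.0002 |dist 15 mm
-0.025 0.001 0.538  -0.0017 -0.0022 0.0002 |dist 108 mm
-0.025 0.001 0.546  -0.0017 -0.0022 0.0002 |dist 109 mm
```

Emit:
{"op": "move_arm", "data": {
  "series": "-0.022 0 0.1 0 0 0 5;-0.022 0 0.25 0 0 0 5;-0.022 0 0.38 0 0 0 5;-0.022 0 0.46 0 0 0 5;-0.022 0 0.52 0 0 0 5;-0.022 0 0.538 0 0 0 5;-0.022 0 0.538 0 0 0 5;-0.022 0 0.538 0 0 0 5"
}}

```text
time: 21.0
tool_pos: [0.4563, 0.2753, 0.0318]
ee_rot: [179.9, 0.1, -175.9]
ft_force: [0.8, 0.1, -0.5]
width: 0.0116
gripper_force: 30.0
```

Emit:
{"op": "move_arm", "data": {
  "series": "-0.02 0 0 0 0 0 5;-0.05 0 0 0 0 0 5;-0.08 0 0 0 0 0 5;-0.11 0 0 0 0 0 5;-0.14 0 0 0 0 0 5;-0.17 0 0 0 0 0 5;-0.2 0 0 0 0 0 5;-0.22 0 0 0 0 0 5;-0.235 0 0 0 0 0 5;-0.245 0 0 0 0 0 5;-0.25 0 0 0 0 0 5"
}}

```text
time: 22.1
tool_pos: [0.5055, 0.2782, 0.0307]
ee_rot: [-180.0, -0.0, -176.0]
ft_force: [0.4, -0.4, -0.6]
width: 0.012
gripper_force: 30.0
```

Run:
```python
from h import *
plan([pr(.0,0,.026),pr(.009,0,.026)])
```

```text
at [0.5055 0.2782 0.0307] [-180.   -0. -176.] w 0.0120 t 22.1 F [ 0.4 -0.4 -0.6]
0.023 -0.009 0.024  -0.0000 -0.0000 0.0002 |dist 7 mm
-0.022 -0.009 0.024  -0.0000 -0.0000 0.0002 |dist 7 mm
```

Emit:
{"op": "move_arm", "data": {
  "series": "0.01 0 0.01 0 0 0 5;0.01 0 0.022 0 0 0 5;0.01 0 0.022 0 0 0 5;-0.005 0 0.022 0 0 0 5;-0.015 0 0.022 0 0 0 5;-0.025 0 0.022 0 0 0 5;-0.035 0 0.022 0 0 0 5;-0.035 0 0.022 0 0 0 5"
}}

```text
time: 22.9
tool_pos: [0.5073, 0.2779, 0.0274]
ee_rot: [-179.8, -0.5, -176.0]
ft_force: [-17.6, 3.8, 16.7]
width: 0.012
gripper_force: 30.0
```

Emit:
{"op": "move_arm", "data": {
  "series": "-0.01 0 0.015 0 0 0 5;-0.01 0 0.015 0 0 0 34;-0.01 0 0.015 0 0 0 34;-0.01 0 0.01 0 0 0 34;-0.01 0 -0.1 0 0 0 34;-0.01 0 -0.25 0 0 0 34;-0.01 0 -0.4 0 0 0 34;-0.01 0 -0.6 0 0 0 34;-0.01 0 -0.8 0 0 0 34;-0.01 0 -0.95 0 0 0 34;-0.01 0 -0.95 0 0 0 34"
}}

```text
time: 24.0
tool_pos: [0.517, 0.2801, 0.2215]
ee_rot: [179.7, 0.5, -175.9]
ft_force: [-0.4, 1.1, -0.3]
width: 0.0296
gripper_force: 0.0
```

```bash
cat >> h.py <<'E'
def fins(name,cams=("scene",)):
    from station import optics
    for cm in cams:
        c=dict(optics.camera(cm)); np.savez(f"{name}_{cm}.npz",**c); P,C=cloud(c)
        for o,F,nm in((PO,frame(4.0),"press"),(CASE["h"],frame(7.6),"case")):
            Q=np.c_[(P[:,:2]-o)@F,P[:,2]]
            for y in ((-.06,0,.06) if nm=="press" else (-.084,-.028,.028,.084)):
                k=(Q[:,2]>.04)&(Q[:,2]<.052)&(Q[:,0]>(-.09 if nm=="press" else -.125))&(Q[:,0]<(.03 if nm=="press" else -.005))&(np.abs(Q[:,1]-y)<.026)&(C.mean(1)>100)
                if k.sum()>5: print(cm,nm,y,k.sum(),"x",np.percentile(Q[k,0],[2,98]).round(4),"y",np.percentile(Q[k,1],[2,50,98]).round(4),"z %.4f"%np.median(Q[k,2]))
E
python3 - <<'E'
from h import *
fins("s3",("scene","side"))
plan([cs(-.0656,-.0838,.20)])
E
```

```text
scene press 0 47 x [-0.0193  0.023 ] y [-0.0037  0.0032  0.0083] z 0.0467
scene press 0.06 51 x [-0.0221  0.0226] y [0.0547 0.0612 0.0672] z 0.0463
scene case -0.084 30 x [-0.0867 -0.0442] y [-0.0865 -0.0796 -0.0735] z 0.0482
side press 0 32 x [-0.0209  0.0214] y [-0.0037  0.0043  0.0109] z 0.0467
side press 0.06 34 x [-0.0194  0.0196] y [0.0523 0.0598 0.0717] z 0.0444
side case -0.084 18 x [-0.0867 -0.0462] y [-0.0876 -0.08   -0.0706] z 0.0473
at [0.5145 0.2787 0.2164] [ 180.    0. -176.] w 0.0298 t 24.1 F [-0.5 -0.5 -0.6]
0.194 -3.199 0.079  0.0003 0.0001 -0.0200 |dist 641 mm
```

Emit:
{"op": "move_arm", "data": {
  "series": "0.06 -1 0 0 0 0 34;0.06 -1 0 0 0 0 34;0.06 -1 0 0 0 0 34;0.06 -1 0 0 0 0 34"
}}

```text
time: 24.5
tool_pos: [0.5154, 0.0767, 0.2143]
ee_rot: [-179.9, -0.2, -175.9]
ft_force: [0.8, -0.2, -0.2]
width: 0.0296
gripper_force: 0.0
```

Emit:
{"op": "move_arm", "data": {
  "series": "0.06 -1 0 0 0 0 34;0.06 -1 0 0 0 0 34;0.06 -1 0 0 0 0 34;0.06 -1 0 0 0 0 34"
}}

```text
time: 24.9
tool_pos: [0.5174, -0.1232, 0.2144]
ee_rot: [180.0, -0.2, -176.0]
ft_force: [1.3, -0.2, 0.1]
width: 0.0297
gripper_force: 0.0
```

Emit:
{"op": "move_arm", "data": {
  "series": "0.07 -1 0.1 0 0 -0.02 34;0.07 -1 0.1 0 0 -0.02 34;0.07 -1 0.1 0 0 -0.02 34;0.07 -1 0.1 0 0 -0.02 34;0.07 -1 0.1 0 0 -0.02 34;0.07 -1 0.1 0 0 -0.02 34;0.07 -1 0.1 0 0 -0.02 34"
}}

```text
time: 25.6
tool_pos: [0.5184, -0.3208, 0.1951]
ee_rot: [179.9, -0.1, -172.3]
ft_force: [0.1, -0.9, -0.0]
width: 0.0293
gripper_force: 0.0
```

Run:
```python
from h import *
plan([cs(-.0656,-.0838,.12),cs(-.0656,-.0838,.026)])
```

```text
at [ 0.5184 -0.3208  0.1951] [ 1.799e+02 -1.000e-01 -1.723e+02] w 0.0293 t 25.6 F [ 0.1 -0.9 -0. ]
0.016 -0.207 0.375  0.0004 -0.0007 0.0003 |dist 86 mm
0.015 -0.208 0.845  0.0004 -0.0007 0.0003 |dist 174 mm
```

Emit:
{"op": "move_arm", "data": {
  "series": "0.016 -0.207 0.1 0 0 0 34;0.016 -0.207 0.3 0 0 0 34;0.016 -0.207 0.5 0 0 0 34;0.016 -0.207 0.65 0 0 0 34;0.016 -0.207 0.75 0 0 0 34;0.016 -0.207 0.81 0 0 0 34;0.016 -0.207 0.85 0 0 0 34;0.016 -0.207 0.85 0 0 0 34;0.016 -0.207 0.85 0 0 0 34"
}}

```text
time: 26.5
tool_pos: [0.5221, -0.3631, 0.0275]
ee_rot: [-179.9, 0.1, -172.3]
ft_force: [0.3, -1.0, -0.0]
width: 0.0293
gripper_force: 0.0
```

Emit:
{"op": "move_arm", "data": {
  "series": "0 0 0 0 0 0 5;0 0 0 0 0 0 5;0 0 0 0 0 0 5;0 0 0 0 0 0 5;0 0 -0.1 0 0 0 5;0 0 -0.25 0 0 0 5;0 0 -0.4 0 0 0 5;0 0 -0.6 0 0 0 5;0 0 -0.8 0 0 0 5;0 0 -0.95 0 0 0 5;0 0 -0.95 0 0 0 5;0 0 -0.95 0 0 0 5",
  "squeeze": 30
}}

```text
time: 27.7
tool_pos: [0.5211, -0.3629, 0.2167]
ee_rot: [180.0, 0.1, -172.4]
ft_force: [-0.2, 0.4, -1.5]
width: 0.0115
gripper_force: 30.0
```

Run:
```python
from h import *
plan([pr(-.048,-.06,.215),pr(-.048,-.06,.12)])
```

```text
at [ 0.5211 -0.3629  0.2167] [ 1.800e+02  1.000e-01 -1.724e+02] w 0.0115 t 27.7 F [-0.2  0.4 -1.5]
-0.066 2.895 0.009  0.0001 0.0004 0.0201 |dist 579 mm
-0.065 2.895 0.484  0.0001 0.0004 0.0201 |dist 587 mm
```

Emit:
{"op": "move_arm", "data": {
  "series": "-0.02 1 0 0 0 0 5;-0.02 1 0 0 0 0 5;-0.02 1 0 0 0 0 5;-0.02 1 0 0 0 0 5"
}}

```text
time: 28.1
tool_pos: [0.4968, -0.1626, 0.2142]
ee_rot: [179.9, -0.2, -172.4]
ft_force: [0.6, 1.7, -0.7]
width: 0.0116
gripper_force: 30.0
```

Emit:
{"op": "move_arm", "data": {
  "series": "-0.02 1 0 0 0 0 5;-0.02 1 0 0 0 0 5;-0.02 1 0 0 0 0 5;-0.02 1 0 0 0 0 5"
}}

```text
time: 28.5
tool_pos: [0.4742, 0.0359, 0.2147]
ee_rot: [-180.0, -0.2, -172.4]
ft_force: [1.0, 0.1, -1.2]
width: 0.0122
gripper_force: 30.0
```

Emit:
{"op": "move_arm", "data": {
  "series": "-0.025 0.9 0.05 0 0 0.02 5;-0.025 0.9 0.05 0 0 0.02 5;-0.025 0.9 0.05 0 0 0.02 5;-0.025 0.9 0.15 0 0 0.02 5;-0.025 0.9 0.3 0 0 0.02 5;-0.025 0.9 0.4 0 0 0.02 5;-0.025 0.9 0.4 0 0 0.02 5;-0.025 0.9 0.4 0 0 0.02 5;-0.025 0.9 0.4 0 0 0.02 5"
}}

```text
time: 29.4
tool_pos: [0.4575, 0.2135, 0.1372]
ee_rot: [180.0, 0.1, -176.0]
ft_force: [-0.2, -1.0, -1.0]
width: 0.0119
gripper_force: 30.0
```

Run:
```python
from h import *
plan([pr(-.048,-.06,.12),pr(-.048,-.06,.027)])
```

```text
at [0.4575 0.2135 0.1372] [ 1.80e+02  1.00e-01 -1.76e+02] w 0.0119 t 29.4 F [-0.2 -1.  -1. ]
0.001 -0.004 0.086  0.0002 0.0004 0.0002 |dist 17 mm
0.002 -0.004 0.551  0.0002 0.0004 0.0002 |dist 110 mm
```

Emit:
{"op": "move_arm", "data": {
  "series": "0.002 -0.004 0.1 0 0 0 5;0.002 -0.004 0.25 0 0 0 5;0.002 -0.004 0.38 0 0 0 5;0.002 -0.004 0.46 0 0 0 5;0.002 -0.004 0.52 0 0 0 5;0.002 -0.004 0.552 0 0 0 5;0.002 -0.004 0.552 0 0 0 5;0.002 -0.004 0.552 0 0 0 5;0.002 -0.004 0.552 0 0 0 5"
}}

```text
time: 30.3
tool_pos: [0.4572, 0.2131, 0.027]
ee_rot: [179.9, 0.1, -175.9]
ft_force: [-0.0, -0.1, -0.8]
width: 0.0116
gripper_force: 30.0
```

Emit:
{"op": "move_arm", "data": {
  "series": "-0.02 0 0 0 0 0 5;-0.05 0 0 0 0 0 5;-0.08 0 0 0 0 0 5;-0.11 0 0 0 0 0 5;-0.14 0 0 0 0 0 5;-0.17 0 0 0 0 0 5;-0.2 0 0 0 0 0 5;-0.215 0 0 0 0 0 5;-0.225 0 0 0 0 0 5;-0.235 0 0 0 0 0 5;-0.235 0 0 0 0 0 5"
}}

```text
time: 31.4
tool_pos: [0.5035, 0.2159, 0.0259]
ee_rot: [180.0, 0.0, -176.0]
ft_force: [0.3, 0.3, -0.2]
width: 0.0119
gripper_force: 30.0
```

Not yet in contact with the stop, so I push on.

Emit:
{"op": "move_arm", "data": {
  "series": "-0.01 0 0.002 0 0 0 5;-0.02 0 0.002 0 0 0 5;-0.03 0 0.002 0 0 0 5;-0.038 0 0.002 0 0 0 5;-0.045 0 0.002 0 0 0 5;-0.045 0 0.002 0 0 0 5"
}}

```text
time: 32.0
tool_pos: [0.5067, 0.2155, 0.0253]
ee_rot: [-179.8, -0.6, -176.0]
ft_force: [-17.6, 6.3, 10.1]
width: 0.0114
gripper_force: 30.0
```

Emit:
{"op": "move_arm", "data": {
  "series": "-0.015 0 0 0 0 0 5;-0.015 0 0 0 0 0 34;-0.015 0 0 0 0 0 34;-0.015 0 0 0 0 0 34;-0.015 0 -0.1 0 0 0 34;-0.015 0 -0.25 0 0 0 34;-0.015 0 -0.4 0 0 0 34;-0.015 0 -0.6 0 0 0 34;-0.015 0 -0.8 0 0 0 20;-0.015 0 -0.98 0 0 0 10;-0.015 0 -0.98 0 0 0 0;-0.015 0 -0.98 0 0 0 0;-0.015 0 -0.98 0 0 0 0"
}}

```text
time: 33.3
tool_pos: [0.5149, 0.2162, 0.2202]
ee_rot: [-179.9, -0.1, -176.0]
ft_force: [0.1, -0.3, -0.2]
width: 0.0022
gripper_force: 0.0
```

Run:
```python
from h import *
fins("s4",("scene","side"))
plan([pr(.110,0,.215),pr(.110,0,.175),pr(.110,0,.149)])
```

```text
scene press -0.06 41 x [-0.0201  0.0201] y [-0.0668 -0.0595 -0.0543] z 0.0462
scene press 0 52 x [-0.021   0.0221] y [-0.0033  0.003   0.0088] z 0.0457
scene press 0.06 54 x [-0.0204  0.0227] y [0.0544 0.0613 0.0673] z 0.0459
side press -0.06 30 x [-0.0196  0.0226] y [-0.0682 -0.0585 -0.0507] z 0.0445
side press 0 34 x [-0.0201  0.0225] y [-0.0039  0.0032  0.0124] z 0.0447
side press 0.06 35 x [-0.0208  0.0217] y [0.0529 0.0622 0.0699] z 0.0453
at [0.5149 0.2162 0.2199] [-179.9   -0.2 -176. ] w 0.0010 t 33.4 F [ 0.5  0.3 -0.8]
-0.502 0.303 0.023  -0.0005 -0.0009 0.0001 |dist 117 mm
-0.503 0.303 0.223  -0.0005 -0.0009 0.0001 |dist 126 mm
-0.503 0.303 0.353  -0.0005 -0.0009 0.0001 |dist 137 mm
```

All three are home (fin centres at 0 ± 1 mm in both views). Next, the plunger.

Emit:
{"op": "move_arm", "data": {
  "series": "-0.25 0.15 0 0 0 0 0;-0.5 0.308 0 0 0 0 0;-0.503 0.308 0.02 0 0 0 0;-0.503 0.308 0.1 0 0 0 0;-0.503 0.308 0.18 0 0 0 0;-0.503 0.308 0.22 0 0 0 0;-0.503 0.308 0.22 0 0 0 0;-0.503 0.308 0.22 0 0 0 0"
}}

```text
time: 34.2
tool_pos: [0.6116, 0.2853, 0.1777]
ee_rot: [-180.0, 0.0, -175.9]
ft_force: [-0.5, -1.2, -0.1]
width: 0.0006
gripper_force: 0.0
```

Emit:
{"op": "move_arm", "data": {
  "series": "0 0 0.03 0 0 0 0;0 0 0.05 0 0 0 0;0 0 0.07 0 0 0 0;0 0 0.085 0 0 0 0;0 0 0.1 0 0 0 0;0 0 0.11 0 0 0 0;0 0 0.12 0 0 0 0;0 0 0.13 0 0 0 0;0 0 0.13 0 0 0 0"
}}

```text
time: 35.1
tool_pos: [0.6119, 0.2854, 0.154]
ee_rot: [180.0, 0.1, -175.9]
ft_force: [-3.9, -0.1, 11.4]
width: 0.0003
gripper_force: 5.7
```

Emit:
{"op": "move_arm", "data": {
  "series": "0 0 0.01 0 0 0 0;0 0 0.02 0 0 0 0;0 0 0.03 0 0 0 0;0 0 0.035 0 0 0 0;0 0 0.035 0 0 0 0"
}}

```text
time: 35.6
tool_pos: [0.6121, 0.2855, 0.149]
ee_rot: [180.0, 0.2, -175.9]
ft_force: [-6.3, -1.5, 17.5]
width: 0.0003
gripper_force: 8.3
```

Emit:
{"op": "move_arm", "data": {
  "series": "0 0 0.008 0 0 0 0;0 0 0.015 0 0 0 0;0 0 0.015 0 0 0 0;0 0 0.015 0 0 0 0"
}}

```text
time: 36.0
tool_pos: [0.6124, 0.2856, 0.1488]
ee_rot: [180.0, 0.3, -175.8]
ft_force: [-8.9, -0.8, 24.8]
width: 0.0001
gripper_force: 12.4
```

Hard stop reached (0.2 mm for 7 N more). I release and look.

Emit:
{"op": "move_arm", "data": {
  "series": "0 0 -0.03 0 0 0 0;0 0 -0.07 0 0 0 0;0 0 -0.12 0 0 0 0;0 0 -0.2 0 0 0 0;0 0 -0.3 0 0 0 0;0.2 -0.1 -0.36 0 0 0 34;0.4 -0.25 -0.36 0 0 0 34;0.54 -0.31 -0.36 0 0 0 34;0.54 -0.31 -0.36 0 0 0 34;0.54 -0.31 -0.36 0 0 0 34"
}}

```text
time: 37.0
tool_pos: [0.508, 0.2158, 0.2135]
ee_rot: [180.0, 0.0, -176.0]
ft_force: [-0.1, -0.6, -0.1]
width: 0.0276
gripper_force: 0.0
```

Run:
```python
from h import *
fins("s5",("scene","side"))
for cm in("scene","side"):
    P,_=cloud(dict(np.load(f"s5_{cm}.npz"))); q=P[(np.abs(P[:,0]-.611)<.012)&(np.abs(P[:,1]-.285)<.012)&(P[:,2]<.19)]
    print("cap z",np.percentile(q[:,2],[50,90]).round(4),len(q))
plan([pr(0,-.06,.12),pr(0,-.06,.026)])
```

```text
scene press -0.06 43 x [-0.0212  0.0206] y [-0.0668 -0.0594 -0.0533] z 0.0461
scene press 0 50 x [-0.0213  0.023 ] y [-0.0042  0.0027  0.0086] z 0.0459
scene press 0.06 51 x [-0.0211  0.0218] y [0.0548 0.0614 0.0669] z 0.0461
side press -0.06 31 x [-0.0196  0.0228] y [-0.0696 -0.0585 -0.0506] z 0.0454
side press 0 34 x [-0.022   0.0215] y [-0.0047  0.0039  0.0112] z 0.0457
side press 0.06 37 x [-0.0203  0.0204] y [0.0538 0.0645 0.0702] z 0.0466
cap z [0.1677 0.1691] 59
cap z [0.1516 0.17  ] 50
at [0.5088 0.2164 0.2131] [-180.   -0. -176.] w 0.0288 t 37.1 F [-0.4  0.9 -1.3]
0.018 0.000 0.466  -0.0000 -0.0000 0.0002 |dist 93 mm
0.018 0.000 0.936  -0.0000 -0.0000 0.0002 |dist 187 mm
```

Emit:
{"op": "move_arm", "data": {
  "series": "0.018 0 0.15 0 0 0 34;0.018 0 0.35 0 0 0 34;0.018 0 0.55 0 0 0 34;0.018 0 0.72 0 0 0 34;0.018 0 0.84 0 0 0 34;0.018 0 0.91 0 0 0 34;0.018 0 0.938 0 0 0 34;0.018 0 0.938 0 0 0 34;0.018 0 0.938 0 0 0 34"
}}

```text
time: 38.0
tool_pos: [0.5053, 0.2162, 0.0263]
ee_rot: [180.0, 0.1, -175.9]
ft_force: [-0.1, 0.2, 0.1]
width: 0.0301
gripper_force: 0.0
```

Emit:
{"op": "move_arm", "data": {
  "series": "0 0 0 0 0 0 5;0 0 0 0 0 0 5;0 0 0 0 0 0 5;0 0 0 0 0 0 5;0.02 0 -0.003 0 0 0 5;0.05 0 -0.005 0 0 0 5;0.09 0 -0.005 0 0 0 5;0.13 0 -0.005 0 0 0 5;0.17 0 -0.005 0 0 0 5;0.21 0 -0.005 0 0 0 5;0.25 0 -0.005 0 0 0 5;0.28 0 -0.005 0 0 0 5;0.28 0 -0.005 0 0 0 5",
  "squeeze": 30
}}

```text
time: 39.3
tool_pos: [0.4477, 0.2114, 0.027]
ee_rot: [-180.0, -0.0, -175.9]
ft_force: [-0.0, 0.0, -1.3]
width: 0.0119
gripper_force: 30.0
```

Run:
```python
from h import *
from station import telemetry
print(telemetry.get_obs()["joint_pos"].round(1))
plan([tr(.062,0,.15,-87.6),tr(.062,0,.15,92.4)])
```

```text
[  44.1   23.6  -31.3   -0.   -35.2 -130. ]
at [0.4477 0.2114 0.027 ] [-180.    -0.  -175.9] w 0.0119 t 39.3 F [-0.   0.  -1.3]
-0.748 -1.191 -0.615  0.0001 -0.0002 -0.4907 |dist 307 mm
-0.748 -1.191 -0.615  -0.0002 -0.0001 0.5093 |dist 307 mm
```

Emit:
{"op": "move_arm", "data": {
  "series": "0 0 -0.1 0 0 0 5;0 0 -0.3 0 0 0 5;0 0 -0.5 0 0 0 5;0 0 -0.66 0 0 0 5;0 -0.1 -0.68 0 0 0 5;0 -0.25 -0.68 0 0 0 5"
}}

```text
time: 39.9
tool_pos: [0.4534, 0.1629, 0.1649]
ee_rot: [179.8, 0.2, -175.8]
ft_force: [-0.3, 0.2, -2.0]
width: 0.0121
gripper_force: 30.0
```

Emit:
{"op": "move_arm", "data": {
  "series": "-0.1 -0.1 0 0 0 -0.04 5;-0.2 -0.2 0 0 0 -0.08 5;-0.3 -0.3 0 0 0 -0.12 5;-0.4 -0.4 0 0 0 -0.16 5;-0.5 -0.5 0 0 0 -0.2 5;-0.6 -0.6 0 0 0 -0.24 5;-0.7 -0.7 0 0 0 -0.28 5;-0.75 -0.8 0 0 0 -0.32 5;-0.75 -0.9 0 0 0 -0.36 5;-0.75 -0.94 0 0 0 -0.4 5;-0.75 -0.94 0 0 0 -0.44 5;-0.75 -0.94 0 0 0 -0.48 5;-0.75 -0.94 0 0 0 -0.491 5;-0.75 -0.94 0 0 0 -0.491 5;-0.75 -0.94 0 0 0 -0.491 5"
}}

```text
time: 41.4
tool_pos: [0.6151, -0.0153, 0.1628]
ee_rot: [180.0, -0.0, -87.6]
ft_force: [0.4, -0.1, -1.0]
width: 0.0117
gripper_force: 30.0
```

Run:
```python
from h import *
c=shot("w4"); P,C=wcloud(c,c["T_wt"]); t=(np.c_[P,np.ones(len(P))]@np.linalg.inv(c["T_wt"]).T)[:,:3]
m=(np.abs(t[:,0])<.09)&(np.abs(t[:,1])<.04)&(t[:,2]>-.002)&(t[:,2]<.02)
print("held: x",np.percentile(t[m,0],[1,99]).round(4),"y",np.percentile(t[m,1],[1,99]).round(4),"z",np.median(t[m,2]).round(4))
plan([tr(.062,0,.10,-87.6),tr(.062,0,.022,-87.6)])
```

```text
held: x [-0.0514  0.0541] y [-0.0172  0.0177] z 0.0068
at [ 0.6151 -0.0152  0.1628] [180.   -0.  -87.6] w 0.0117 t 41.5 F [-0.2 -0.4 -1.1]
0.001 0.006 0.314  0.0001 -0.0000 -0.0001 |dist 63 mm
0.001 0.006 0.704  0.0001 -0.0000 -0.0001 |dist 141 mm
```

Emit:
{"op": "move_arm", "data": {
  "series": "0.001 0.006 0.15 0 0 0 5;0.001 0.006 0.35 0 0 0 5;0.001 0.006 0.52 0 0 0 5;0.001 0.006 0.62 0 0 0 5;0.001 0.006 0.67 0 0 0 5;0.001 0.006 0.69 0 0 0 5;0.001 0.006 0.705 0 0 0 5;0.001 0.006 0.705 0 0 0 5"
}}

```text
time: 42.25
tool_pos: [0.6146, -0.0153, 0.0228]
ee_rot: [-179.9, 0.0, -87.6]
ft_force: [1.0, -0.2, -0.2]
width: 0.0118
gripper_force: 30.0
```

Emit:
{"op": "move_arm", "data": {
  "series": "0 0 0.005 0 0 0 5;0 0 0.005 0 0 0 34;0 0 0.005 0 0 0 34;0 0 0.005 0 0 0 34;0 0 -0.08 0 0 0 34;0 0 -0.25 0 0 0 34;0 0 -0.45 0 0 0 34;0 0 -0.65 0 0 0 34;0 0 -0.85 0 0 0 34;0 0 -0.95 0 0 0 34;0 0 -0.95 0 0 0 34"
}}

```text
time: 43.35
tool_pos: [0.6159, -0.0153, 0.2165]
ee_rot: [-179.5, 0.0, -87.5]
ft_force: [0.2, 0.4, 0.0]
width: 0.0297
gripper_force: 0.0
```

```bash
cat >> h.py <<'E'
def trayfins(f):
    P,C=cloud(dict(np.load(f))); Q=np.c_[(P[:,:2]-TO)@frame(2.4),P[:,2]]
    for x in(-.062,0,.062):
        k=(Q[:,2]>.034)&(Q[:,2]<.046)&(np.abs(Q[:,0]-x)<.025)&(np.abs(Q[:,1])<.07)&(C.mean(1)>90)
        if k.sum()>5: print("tray",x,k.sum(),"x",np.percentile(Q[k,0],[2,50,98]).round(4),"y",np.percentile(Q[k,1],[2,98]).round(4),"z %.4f"%np.median(Q[k,2]))
E
python3 - <<'E'
from h import *
fins("s6"); trayfins("s6_scene.npz")
plan([pr(0,0,.215)])
E
```

```text
scene press 0 47 x [-0.0201  0.022 ] y [-0.0042  0.0022  0.0079] z 0.0463
scene press 0.06 51 x [-0.0188  0.0217] y [0.0544 0.061  0.0667] z 0.0455
tray 0.062 42 x [0.0559 0.0638 0.0692] y [-0.0182  0.0245] z 0.0405
at [ 0.6144 -0.0152  0.2137] [-1.798e+02  1.000e-01 -8.760e+01] w 0.0295 t 43.4 F [-0.4 -0.7 -1.2]
-1.479 0.505 -0.007  -0.0007 0.0012 0.4912 |dist 313 mm
```

Emit:
{"op": "move_arm", "data": {
  "series": "-0.2 0.1 0 0 0 0 34;-0.4 0.2 0 0 0 0 34;-0.55 0.3 0 0 0 0 34"
}}

```text
time: 43.7
tool_pos: [0.5474, 0.093, 0.2097]
ee_rot: [179.8, -0.1, -87.6]
ft_force: [1.0, 0.1, 0.1]
width: 0.0302
gripper_force: 0.0
```

Emit:
{"op": "move_arm", "data": {
  "series": "-0.1 0.1 0 0 0 0.04 34;-0.2 0.2 0 0 0 0.08 34;-0.3 0.205 0 0 0 0.12 34;-0.4 0.205 0 0 0 0.16 34;-0.5 0.205 0 0 0 0.2 34;-0.6 0.205 0 0 0 0.24 34;-0.7 0.205 0 0 0 0.28 34;-0.8 0.205 0 0 0 0.32 34;-0.9 0.205 0 0 0 0.36 34;-0.93 0.205 0 0 0 0.4 34;-0.93 0.205 0 0 0 0.44 34;-0.93 0.205 0 0 0 0.48 34;-0.93 0.205 0 0 0 0.491 34;-0.93 0.205 0 0 0 0.491 34"
}}

```text
time: 45.1
tool_pos: [0.4996, 0.2755, 0.21]
ee_rot: [-179.9, -0.2, -176.0]
ft_force: [-0.3, -0.5, 0.3]
width: 0.0295
gripper_force: 0.0
```

Run:
```python
from h import *
plan([pr(0,0.001,.12),pr(0,0.001,.026)])
```

```text
at [0.4996 0.2755 0.21  ] [-179.9   -0.2 -176. ] w 0.0295 t 45.1 F [-0.3 -0.5  0.3]
-0.009 0.008 0.450  -0.0006 -0.0010 0.0002 |dist 90 mm
-0.010 0.009 0.920  -0.0006 -0.0010 0.0002 |dist 184 mm
```

Emit:
{"op": "move_arm", "data": {
  "series": "-0.01 0.009 0.15 0 0 0 34;-0.01 0.009 0.35 0 0 0 34;-0.01 0.009 0.55 0 0 0 34;-0.01 0.009 0.72 0 0 0 34;-0.01 0.009 0.82 0 0 0 34;-0.01 0.009 0.89 0 0 0 34;-0.01 0.009 0.922 0 0 0 34;-0.01 0.009 0.922 0 0 0 34;-0.01 0.009 0.922 0 0 0 34"
}}

```text
time: 46.0
tool_pos: [0.5026, 0.2781, 0.0279]
ee_rot: [180.0, 0.0, -175.9]
ft_force: [-0.2, -1.1, -0.4]
width: 0.0296
gripper_force: 0.0
```

Emit:
{"op": "move_arm", "data": {
  "series": "0 0 0 0 0 0 5;0 0 0 0 0 0 5;0 0 0 0 0 0 5;0 0 0 0 0 0 5;0.02 0 -0.003 0 0 0 5;0.05 0 -0.005 0 0 0 5;0.09 0 -0.005 0 0 0 5;0.13 0 -0.005 0 0 0 5;0.17 0 -0.005 0 0 0 5;0.21 0 -0.005 0 0 0 5;0.25 0 -0.005 0 0 0 5;0.28 0 -0.005 0 0 0 5;0.28 0 -0.005 0 0 0 5",
  "squeeze": 30
}}

```text
time: 47.3
tool_pos: [0.4455, 0.2738, 0.0286]
ee_rot: [-180.0, -0.0, -175.9]
ft_force: [-0.6, 0.3, -0.7]
width: 0.0116
gripper_force: 30.0
```

Run:
```python
from h import *
plan([tr(0,0,.16,-87.6)])
```

```text
at [0.4455 0.2738 0.0286] [-180.    -0.  -175.9] w 0.0116 t 47.3 F [-0.6  0.3 -0.7]
-0.427 -1.493 -0.657  0.0000 -0.0002 -0.4907 |dist 337 mm
```

Emit:
{"op": "move_arm", "data": {
  "series": "0 0 -0.1 0 0 0 5;0 0 -0.3 0 0 0 5;0 0 -0.5 0 0 0 5;0 0 -0.66 0 0 0 5;0 -0.2 -0.68 0 0 0 5;0 -0.4 -0.68 0 0 0 5;0 -0.55 -0.68 0 0 0 5"
}}

```text
time: 48.0
tool_pos: [0.454, 0.1627, 0.165]
ee_rot: [180.0, 0.0, -176.0]
ft_force: [0.6, -0.6, -1.6]
width: 0.0116
gripper_force: 30.0
```

Emit:
{"op": "move_arm", "data": {
  "series": "-0.1 -0.1 0 0 0 -0.04 5;-0.2 -0.2 0 0 0 -0.08 5;-0.3 -0.3 0 0 0 -0.12 5;-0.4 -0.4 0 0 0 -0.16 5;-0.43 -0.5 0 0 0 -0.2 5;-0.43 -0.6 0 0 0 -0.24 5;-0.43 -0.7 0 0 0 -0.28 5;-0.43 -0.8 0 0 0 -0.32 5;-0.43 -0.9 0 0 0 -0.36 5;-0.43 -0.943 0 0 0 -0.4 5;-0.43 -0.943 0 0 0 -0.44 5;-0.43 -0.943 0 0 0 -0.48 5;-0.43 -0.943 0 0 0 -0.491 5;-0.43 -0.943 0 0 0 -0.491 5;-0.43 -0.943 0 0 0 -0.491 5"
}}

```text
time: 49.5
tool_pos: [0.5533, -0.0178, 0.1645]
ee_rot: [180.0, 0.0, -87.6]
ft_force: [-0.2, -0.6, -1.2]
width: 0.0117
gripper_force: 30.0
```

Run:
```python
from h import *
c=shot("w5"); P,C=wcloud(c,c["T_wt"]); t=(np.c_[P,np.ones(len(P))]@np.linalg.inv(c["T_wt"]).T)[:,:3]
m=(np.abs(t[:,0])<.09)&(np.abs(t[:,1])<.025)&(t[:,2]>-.002)&(t[:,2]<.02)
print("held: x",np.percentile(t[m,0],[1,99]).round(4),"y",np.percentile(t[m,1],[1,99]).round(4),"z",np.median(t[m,2]).round(4))
plan([tr(0,0,.10,-87.6),tr(0,0,.0235,-87.6)])
```

```text
held: x [-0.0526  0.0562] y [-0.0172  0.0177] z 0.0084
at [ 0.5533 -0.0178  0.1645] [180.    0.  -87.6] w 0.0114 t 49.5 F [ 0.1  0.3 -0.9]
0.001 0.007 0.322  0.0000 0.0000 -0.0001 |dist 65 mm
0.001 0.007 0.705  0.0000 0.0000 -0.0001 |dist 141 mm
```

Emit:
{"op": "move_arm", "data": {
  "series": "0.001 0.007 0.15 0 0 0 5;0.001 0.007 0.35 0 0 0 5;0.001 0.007 0.52 0 0 0 5;0.001 0.007 0.62 0 0 0 5;0.001 0.007 0.67 0 0 0 5;0.001 0.007 0.69 0 0 0 5;0.001 0.007 0.706 0 0 0 5;0.001 0.007 0.706 0 0 0 5"
}}

```text
time: 50.35
tool_pos: [0.5526, -0.0179, 0.0241]
ee_rot: [-179.9, 0.0, -87.6]
ft_force: [0.2, -0.0, -0.7]
width: 0.012
gripper_force: 30.0
```

Emit:
{"op": "move_arm", "data": {
  "series": "0 0 0.005 0 0 0 5;0 0 0.005 0 0 0 34;0 0 0.005 0 0 0 34;0 0 0.005 0 0 0 34;0 0 -0.08 0 0 0 34;0 0 -0.25 0 0 0 34;0 0 -0.45 0 0 0 34;0 0 -0.65 0 0 0 34;0 0 -0.85 0 0 0 34;0 0 -0.95 0 0 0 34;0 0 -0.95 0 0 0 34"
}}

```text
time: 51.45
tool_pos: [0.5539, -0.0178, 0.2176]
ee_rot: [-179.5, 0.1, -87.5]
ft_force: [-0.4, -0.2, -0.1]
width: 0.0296
gripper_force: 0.0
```

Run:
```python
from h import *
fins("s7"); trayfins("s7_scene.npz")
plan([pr(0,0.0605,.215)])
```

```text
scene press 0.06 51 x [-0.0231  0.0213] y [0.0545 0.0615 0.0669] z 0.0463
tray 0 39 x [-0.0056  0.0024  0.0072] y [-0.0197  0.0234] z 0.0404
tray 0.062 43 x [0.0561 0.0637 0.069 ] y [-0.0192  0.0241] z 0.0398
at [ 0.5524 -0.0178  0.2151] [-1.798e+02  1.000e-01 -8.760e+01] w 0.0297 t 51.5 F [-0.6  0.  -1. ]
-1.781 0.203 0.001  -0.0007 0.0012 0.4912 |dist 359 mm
```

Emit:
{"op": "move_arm", "data": {
  "series": "-0.2 0.05 0 0 0 0 34;-0.4 0.1 0 0 0 0 34;-0.6 0.1 0 0 0 0 34;-0.85 0.1 0 0 0 0 34"
}}

```text
time: 51.9
tool_pos: [0.5233, 0.1513, 0.2118]
ee_rot: [179.8, -0.1, -87.7]
ft_force: [1.3, 0.6, -0.1]
width: 0.0295
gripper_force: 0.0
```

Emit:
{"op": "move_arm", "data": {
  "series": "-0.1 0.1 0 0 0 0.04 34;-0.2 0.103 0 0 0 0.08 34;-0.3 0.103 0 0 0 0.12 34;-0.4 0.103 0 0 0 0.16 34;-0.5 0.103 0 0 0 0.2 34;-0.6 0.103 0 0 0 0.24 34;-0.7 0.103 0 0 0 0.28 34;-0.8 0.103 0 0 0 0.32 34;-0.9 0.103 0 0 0 0.36 34;-0.93 0.103 0 0 0 0.4 34;-0.93 0.103 0 0 0 0.44 34;-0.93 0.103 0 0 0 0.48 34;-0.93 0.103 0 0 0 0.491 34;-0.93 0.103 0 0 0 0.491 34"
}}

```text
time: 53.3
tool_pos: [0.4955, 0.3354, 0.2114]
ee_rot: [-179.9, -0.2, -176.0]
ft_force: [0.3, -0.1, 0.1]
width: 0.0299
gripper_force: 0.0
```

Run:
```python
from h import *
plan([pr(0,0.0605,.12),pr(0,0.0605,.026)])
```

```text
at [0.4955 0.3354 0.2114] [-179.9   -0.2 -176. ] w 0.0299 t 53.3 F [ 0.3 -0.1  0.1]
-0.008 0.005 0.457  -0.0007 -0.0009 0.0002 |dist 91 mm
-0.010 0.007 0.927  -0.0007 -0.0009 0.0002 |dist 185 mm
```

Emit:
{"op": "move_arm", "data": {
  "series": "-0.01 0.007 0.15 0 0 0 34;-0.01 0.007 0.35 0 0 0 34;-0.01 0.007 0.55 0 0 0 34;-0.01 0.007 0.72 0 0 0 34;-0.01 0.007 0.83 0 0 0 34;-0.01 0.007 0.9 0 0 0 34;-0.01 0.007 0.932 0 0 0 34;-0.01 0.007 0.932 0 0 0 34;-0.01 0.007 0.932 0 0 0 34"
}}

```text
time: 54.2
tool_pos: [0.4988, 0.3381, 0.028]
ee_rot: [179.9, 0.1, -175.9]
ft_force: [-0.7, 0.9, 0.3]
width: 0.0293
gripper_force: 0.0
```

Emit:
{"op": "move_arm", "data": {
  "series": "0 0 0 0 0 0 5;0 0 0 0 0 0 5;0 0 0 0 0 0 5;0 0 0 0 0 0 5;0.02 0 -0.003 0 0 0 5;0.05 0 -0.005 0 0 0 5;0.09 0 -0.005 0 0 0 5;0.13 0 -0.005 0 0 0 5;0.17 0 -0.005 0 0 0 5;0.21 0 -0.005 0 0 0 5;0.25 0 -0.005 0 0 0 5;0.28 0 -0.005 0 0 0 5;0.28 0 -0.005 0 0 0 5",
  "squeeze": 30
}}

```text
time: 55.5
tool_pos: [0.4414, 0.3334, 0.028]
ee_rot: [-180.0, -0.0, -175.9]
ft_force: [0.6, -0.2, -0.3]
width: 0.0119
gripper_force: 30.0
```

Run:
```python
from h import *
plan([tr(-.062,0,.165,-87.6)])
```

```text
at [0.4414 0.3334 0.028 ] [-180.    -0.  -175.9] w 0.0119 t 55.5 F [ 0.6 -0.2 -0.3]
-0.116 -1.783 -0.684  0.0000 -0.0002 -0.4906 |dist 383 mm
```

Emit:
{"op": "move_arm", "data": {
  "series": "0 0 -0.1 0 0 0 5;0 0 -0.3 0 0 0 5;0 0 -0.5 0 0 0 5;0 0 -0.66 0 0 0 5;0 -0.2 -0.69 0 0 0 5;0 -0.4 -0.69 0 0 0 5;0 -0.6 -0.69 0 0 0 5;0 -0.85 -0.69 0 0 0 5"
}}

```text
time: 56.3
tool_pos: [0.4546, 0.1631, 0.1663]
ee_rot: [180.0, 0.1, -175.9]
ft_force: [0.8, -0.5, -2.1]
width: 0.0117
gripper_force: 30.0
```

Emit:
{"op": "move_arm", "data": {
  "series": "-0.1 -0.1 0 0 0 -0.04 5;-0.116 -0.2 0 0 0 -0.08 5;-0.116 -0.3 0 0 0 -0.12 5;-0.116 -0.4 0 0 0 -0.16 5;-0.116 -0.5 0 0 0 -0.2 5;-0.116 -0.6 0 0 0 -0.24 5;-0.116 -0.7 0 0 0 -0.28 5;-0.116 -0.8 0 0 0 -0.32 5;-0.116 -0.9 0 0 0 -0.36 5;-0.116 -0.933 0 0 0 -0.4 5;-0.116 -0.933 0 0 0 -0.44 5;-0.116 -0.933 0 0 0 -0.48 5;-0.116 -0.933 0 0 0 -0.491 5;-0.116 -0.933 0 0 0 -0.491 5;-0.116 -0.933 0 0 0 -0.491 5"
}}

```text
time: 57.8
tool_pos: [0.4907, -0.0206, 0.166]
ee_rot: [-180.0, 0.0, -87.6]
ft_force: [0.3, -0.1, -0.2]
width: 0.0119
gripper_force: 30.0
```

Run:
```python
from h import *
c=shot("w6"); P,C=wcloud(c,c["T_wt"]); t=(np.c_[P,np.ones(len(P))]@np.linalg.inv(c["T_wt"]).T)[:,:3]
m=(np.abs(t[:,0])<.09)&(np.abs(t[:,1])<.025)&(t[:,2]>-.002)&(t[:,2]<.025)
print("held: x",np.percentile(t[m,0],[1,99]).round(4),"y",np.percentile(t[m,1],[1,99]).round(4),"z",np.median(t[m,2]).round(4))
plan([tr(-.062,0,.10,-87.6),tr(-.062,0,.023,-87.6)])
```

```text
held: x [-0.052   0.0568] y [-0.0172  0.0177] z 0.0079
at [ 0.4906 -0.0206  0.166 ] [-180.     0.   -87.6] w 0.0115 t 57.9 F [ 0.2  0.3 -0.9]
-0.000 0.003 0.330  -0.0000 0.0000 -0.0001 |dist 66 mm
-0.000 0.003 0.715  -0.0000 0.0000 -0.0001 |dist 143 mm
```

Emit:
{"op": "move_arm", "data": {
  "series": "0 0.003 0.15 0 0 0 5;0 0.003 0.35 0 0 0 5;0 0.003 0.52 0 0 0 5;0 0.003 0.62 0 0 0 5;0 0.003 0.67 0 0 0 5;0 0.003 0.7 0 0 0 5;0 0.003 0.715 0 0 0 5;0 0.003 0.715 0 0 0 5"
}}

```text
time: 58.65
tool_pos: [0.4906, -0.0204, 0.0235]
ee_rot: [-179.9, 0.0, -87.6]
ft_force: [-0.1, -0.8, -1.3]
width: 0.0118
gripper_force: 30.0
```

Emit:
{"op": "move_arm", "data": {
  "series": "0 0 0.005 0 0 0 5;0 0 0.005 0 0 0 34;0 0 0.005 0 0 0 34;0 0 0.005 0 0 0 34;0 0 -0.08 0 0 0 34;0 0 -0.25 0 0 0 34;0 0 -0.45 0 0 0 34;0 0 -0.65 0 0 0 50;0 0 -0.85 0 0 0 60;0 0 -0.98 0 0 0 60;0 0 -0.98 0 0 0 60"
}}

```text
time: 59.75
tool_pos: [0.4924, -0.0203, 0.2237]
ee_rot: [-179.4, 0.1, -87.5]
ft_force: [0.4, -0.2, -0.8]
width: 0.05
gripper_force: 0.0
```

Run:
```python
from h import *
fins("s8",("scene","side")); trayfins("s8_scene.npz"); trayfins("s8_side.npz")
# lid tongue: dark points near top
for cm in("scene","side"):
    P,C=cloud(dict(np.load(f"s8_{cm}.npz"))); Q=np.c_[(P[:,:2]-CASE["h"])@frame(7.6),P[:,2]]
    k=(Q[:,2]>.165)&(Q[:,2]<.23)&(np.abs(Q[:,1])<.05)&(Q[:,0]>-.02)&(Q[:,0]<.12)
    print(cm,k.sum(),*[np.percentile(Q[k,i],[2,50,98]).round(4) for i in range(3)])
    k=(Q[:,2]>.10)&(Q[:,2]<.16)&(np.abs(Q[:,1])<.1)&(Q[:,0]>-.02)&(Q[:,0]<.12)
    print(" lid",k.sum(),*[np.percentile(Q[k,i],[2,50,98]).round(4) for i in range(3)])
plan([cs(.0435,0,.28),cs(.0435,0,.168)])
c=np.load("s8_scene.npz")["pixels"][95:255,150:350,::-1]
cv2.imwrite("pics/a2.png",cv2.resize(c,(750,600),interpolation=cv2.INTER_CUBIC))
```

```text
tray -0.062 40 x [-0.0681 -0.0604 -0.0549] y [-0.0191  0.0212] z 0.0397
tray 0 40 x [-0.0053  0.0022  0.007 ] y [-0.0186  0.0255] z 0.0404
tray 0.062 41 x [0.0551 0.0631 0.0692] y [-0.0175  0.0232] z 0.0400
tray -0.062 21 x [-0.0677 -0.0623 -0.0566] y [-0.018   0.0237] z 0.0395
tray 0 23 x [-0.0058  0.0007  0.0076] y [-0.0204  0.0241] z 0.0390
tray 0.062 17 x [0.0557 0.0613 0.0665] y [-0.0127  0.0239] z 0.0399
scene 45 [0.043  0.0513 0.0569] [-0.0116  0.0071  0.0181] [0.1683 0.1911 0.2016]
 lid 507 [0.0355 0.0569 0.0673] [-0.0948  0.0073  0.096 ] [0.1027 0.1488 0.158 ]
side 11 [0.0382 0.0445 0.0532] [-0.0064  0.011   0.0304] [0.1664 0.1765 0.185 ]
 lid 64 [0.0364 0.0548 0.0679] [-0.0892 -0.0112  0.0973] [0.1009 0.1438 0.1556]
at [ 0.4897 -0.0205  0.2193] [-179.9    0.   -87.6] w 0.0514 t 59.9 F [0.3 0.4 0.4]
1.247 -0.587 -0.304  -0.0001 0.0004 0.4711 |dist 282 mm
1.247 -0.587 0.256  -0.0001 0.0004 0.4711 |dist 280 mm
```

View pics/a2.png

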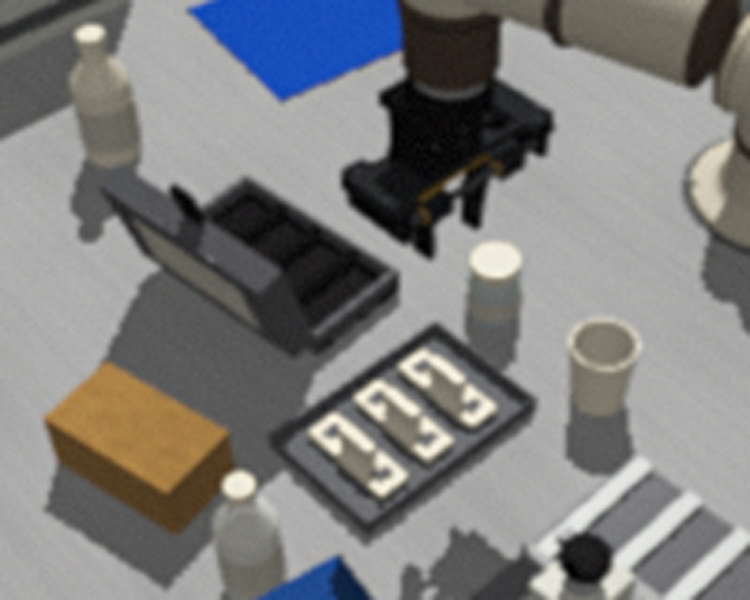

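All three cartridges lie flat in the tray, fins up. The lid still stands open with its tongue at (187,203). Now I shut the case.

Emit:
{"op": "move_arm", "data": {
  "series": "0 0 -0.15 0 0 0 60;0.15 0 -0.3 0 0 0 60;0.3 0 -0.32 0 0 0 60"
}}

```text
time: 60.15
tool_pos: [0.4939, -0.0809, 0.2852]
ee_rot: [-179.8, -0.0, -87.4]
ft_force: [1.0, -0.3, -0.4]
width: 0.0521
gripper_force: 0.0
```

Emit:
{"op": "move_arm", "data": {
  "series": "0.1 -0.1 0 0 0 0.04 60;0.2 -0.2 0 0 0 0.08 60;0.3 -0.3 0 0 0 0.12 60;0.4 -0.4 0 0 0 0.16 60;0.5 -0.5 0 0 0 0.2 60;0.6 -0.6 0 0 0 0.24 60;0.7 -0.61 0 0 0 0.28 60;0.8 -0.61 0 0 0 0.32 60;0.9 -0.61 0 0 0 0.36 60;0.947 -0.61 0 0 0 0.4 60;0.947 -0.61 0 0 0 0.44 60;0.947 -0.61 0 0 0 0.471 60;0.947 -0.61 0 0 0 0.471 60;0.947 -0.61 0 0 0 0.471 60"
}}

```text
time: 61.55
tool_pos: [0.6221, -0.2644, 0.2813]
ee_rot: [179.9, -0.1, -172.2]
ft_force: [0.0, 0.5, -0.4]
width: 0.0522
gripper_force: 0.0
```

Run:
```python
from h import *
plan([cs(.049,0.001,.22),cs(.049,0.001,.165)])
c=shot("w7"); P,C=wcloud(c,c["T_wt"]); Q=np.c_[(P[:,:2]-CASE["h"])@frame(7.6),P[:,2]]
k=(Q[:,2]>.168)&(Q[:,2]<.21)&(np.abs(Q[:,1])<.05)&(Q[:,0]>-.02)&(Q[:,0]<.12)
if k.sum(): print(k.sum(),*[np.percentile(Q[k,i],[2,50,98]).round(4) for i in range(3)])
cv2.imwrite("pics/w7.png",c["pixels"][:,:,::-1])
```

```text
at [ 0.6221 -0.2644  0.2813] [ 1.799e+02 -1.000e-01 -1.722e+02] w 0.0522 t 61.5 F [ 0.   0.5 -0.4]
-0.005 0.006 0.306  0.0004 -0.0008 0.0009 |dist 61 mm
-0.006 0.006 0.581  0.0004 -0.0008 0.0009 |dist 116 mm
810 [0.04   0.0464 0.0565] [-0.0136 -0.0004  0.0127] [0.1694 0.1915 0.1981]
```

View pics/w7.png

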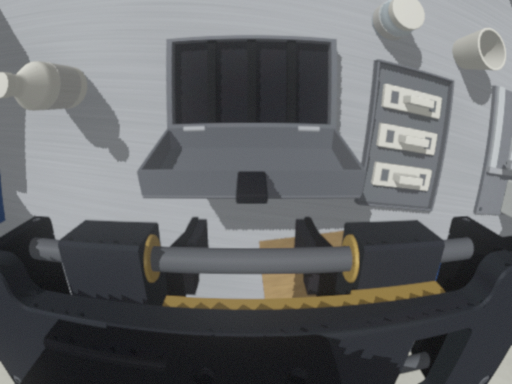

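The lid stands open with the tongue centred between the fingers at (252,187); the tray at right holds all three cartridges.

Emit:
{"op": "move_arm", "data": {
  "series": "0.002 0.001 0.15 0 0 0 60;0.002 0.001 0.35 0 0 0 60;0.002 0.001 0.48 0 0 0 60;0.002 0.001 0.55 0 0 0 60;0.002 0.001 0.58 0 0 0 60;0.002 0.001 0.58 0 0 0 60;0.002 0.001 0.58 0 0 0 60"
}}

```text
time: 62.3
tool_pos: [0.623, -0.2648, 0.1687]
ee_rot: [-179.9, 0.2, -172.3]
ft_force: [-0.1, 0.5, -0.2]
width: 0.0521
gripper_force: 0.0
```

Emit:
{"op": "move_arm", "data": {
  "series": "0 0 0 0 0 0 10;0 0 0 0 0 0 10;0 0 0 0 0 0 10;0 0 0 0 0 0 10;0 0 0 0 0 0 10",
  "squeeze": 20
}}

```text
time: 62.8
tool_pos: [0.622, -0.264, 0.1673]
ee_rot: [180.0, 0.0, -172.3]
ft_force: [-0.6, 3.2, 2.2]
width: 0.0279
gripper_force: 20.0
```

Run:
```python
from h import *
plan([])
p=lambda t:np.array([-.160*np.cos(t)+.005*np.sin(t),.160*np.sin(t)+.005*np.cos(t)])
for a,b in((1.85,.93),(.93,0)):
    for t in np.linspace(a,b,13)[1:]:
        d=p(t)-p(a); print("%.2f: %.3f 0 %.3f"%(t,-d[0]/.2,-d[1]/.2))
```

```text
at [ 0.622  -0.264   0.1673] [ 180.     0.  -172.3] w 0.0279 t 62.8 F [-0.6  3.2  2.2]
1.77: 0.059 0 -0.016
1.70: 0.119 0 -0.028
1.62: 0.180 0 -0.036
1.54: 0.241 0 -0.038
1.47: 0.303 0 -0.036
1.39: 0.364 0 -0.029
1.31: 0.424 0 -0.018
1.24: 0.483 0 -0.002
1.16: 0.541 0 0.019
1.08: 0.597 0 0.044
1.01: 0.651 0 0.073
0.93: 0.703 0 0.106
0.85: 0.049 0 0.037
0.78: 0.096 0 0.079
0.70: 0.139 0 0.123
0.62: 0.178 0 0.171
0.54: 0.214 0 0.222
0.47: 0.246 0 0.275
0.39: 0.273 0 0.331
0.31: 0.296 0 0.388
0.23: 0.314 0 0.448
0.16: 0.328 0 0.508
0.08: 0.337 0 0.569
0.00: 0.342 0 0.631
```

Emit:
{"op": "move_arm", "data": {
  "series": "0.03 0 -0.008 0 0 0 10;0.059 0 -0.016 0 0 0 10;0.119 0 -0.028 0 0 0 10;0.18 0 -0.036 0 0 0 10;0.241 0 -0.038 0 0 0 10;0.303 0 -0.036 0 0 0 10;0.364 0 -0.029 0 0 0 10;0.424 0 -0.018 0 0 0 10;0.483 0 -0.002 0 0 0 10;0.541 0 0.019 0 0 0 10;0.597 0 0.044 0 0 0 10;0.651 0 0.073 0 0 0 10;0.703 0 0.106 0 0 0 10"
}}

```text
time: 64.1
tool_pos: [0.4814, -0.2831, 0.1451]
ee_rot: [180.0, -0.0, -172.4]
ft_force: [2.5, 4.4, -1.9]
width: 0.0278
gripper_force: 20.0
```

Emit:
{"op": "move_arm", "data": {
  "series": "0.049 0 0.037 0 0 0 10;0.096 0 0.079 0 0 0 10;0.139 0 0.123 0 0 0 10;0.178 0 0.171 0 0 0 10;0.214 0 0.222 0 0 0 10;0.246 0 0.275 0 0 0 10;0.273 0 0.331 0 0 0 10;0.296 0 0.388 0 0 0 10;0.314 0 0.448 0 0 0 10;0.328 0 0.508 0 0 0 10;0.337 0 0.569 0 0 0 10;0.342 0 0.605 0 0 0 10;0.342 0 0.625 0 0 0 10;0.342 0 0.625 0 0 0 10"
}}

```text
time: 65.5
tool_pos: [0.4135, -0.2923, 0.0203]
ee_rot: [179.9, -0.2, -172.4]
ft_force: [-2.0, 2.4, 0.1]
width: 0.0277
gripper_force: 20.0
```

Emit:
{"op": "move_arm", "data": {
  "series": "0 0 0.01 0 0 0 10;0 0 0.015 0 0 0 10;0 0 0.015 0 0 0 10"
}}

```text
time: 65.8
tool_pos: [0.4135, -0.2923, 0.0195]
ee_rot: [180.0, -0.1, -172.3]
ft_force: [-5.2, 4.8, 13.3]
width: 0.0276
gripper_force: 20.0
```

Emit:
{"op": "move_arm", "data": {
  "series": "0 0 0.01 0 0 0 60;0 0 0.01 0 0 0 60;0 0 0.01 0 0 0 60;0 0 0.01 0 0 0 60;0.03 0 -0.15 0 0 0 60;0.06 0 -0.3 0 0 0 60;0.06 0 -0.5 0 0 0 60;0.06 0 -0.7 0 0 0 60;0.06 0 -0.9 0 0 0 60;0.06 0 -0.95 0 0 0 60;0.06 0 -0.95 0 0 0 60"
}}

```text
time: 66.9
tool_pos: [0.404, -0.2943, 0.2096]
ee_rot: [-179.9, 0.2, -172.4]
ft_force: [0.1, 0.2, -0.5]
width: 0.0522
gripper_force: 0.0
```

Run:
```python
from h import *
fins("s9",("scene","side")); trayfins("s9_scene.npz"); plan([])
for f in ("s9_scene","scene0","side0","s9_side"):
    P,C=cloud(dict(np.load(f+".npz"))); Q=np.c_[(P[:,:2]-CASE["h"])@frame(7.6),P[:,2]]
    for a,b in((-.125,-.09),(-.04,-.005)):
        k=(Q[:,0]>a)&(Q[:,0]<b)&(np.abs(Q[:,1])<.09)&(Q[:,2]>.05)&(Q[:,2]<.08); print(f,"lid top z %.4f"%np.median(Q[k,2]),k.sum())
    print({n:np.round(np.median(P[(np.hypot(P[:,0]-x,P[:,1]-y)<.02)&(P[:,2]>.03)&(P[:,2]<.2)],0),3).tolist() for n,x,y in(("cup",.376,.117),("jar",.371,-.079),("spray",.776,.035))})
c=np.load("s9_scene.npz")["pixels"][60:300,120:440,::-1]
cv2.imwrite("pics/a3.png",cv2.resize(c,(800,600),interpolation=cv2.INTER_CUBIC))
```

```text
tray -0.062 36 x [-0.0694 -0.0607 -0.0548] y [-0.0191  0.0216] z 0.0406
tray 0 34 x [-0.0042  0.0011  0.0068] y [-0.0191  0.0237] z 0.0412
tray 0.062 42 x [0.0552 0.0627 0.0698] y [-0.0188  0.0237] z 0.0400
at [ 0.4022 -0.2934  0.2064] [ 1.799e+02 -1.000e-01 -1.724e+02] w 0.0524 t 67.0 F [ 0.3 -0.5 -1.2]
s9_scene lid top z 0.0653 247
s9_scene lid top z 0.0653 275
{'cup': [0.382, 0.112, 0.06], 'jar': [0.37, -0.078, 0.076], 'spray': [0.779, 0.041, 0.125]}
scene0 lid top z 0.0655 250
scene0 lid top z 0.0651 274
{'cup': [0.381, 0.112, 0.06], 'jar': [0.371, -0.079, 0.076], 'spray': [0.779, 0.042, 0.126]}
side0 lid top z 0.0652 156
side0 lid top z 0.0647 138
{'cup': [0.374, 0.113, 0.06], 'jar': [0.369, -0.077, 0.074], 'spray': [0.771, 0.041, 0.121]}
s9_side lid top z 0.0647 154
s9_side lid top z 0.0650 146
{'cup': [0.373, 0.113, 0.059], 'jar': [0.369, -0.077, 0.074], 'spray': [0.771, 0.043, 0.122]}
```

View pics/a3.png

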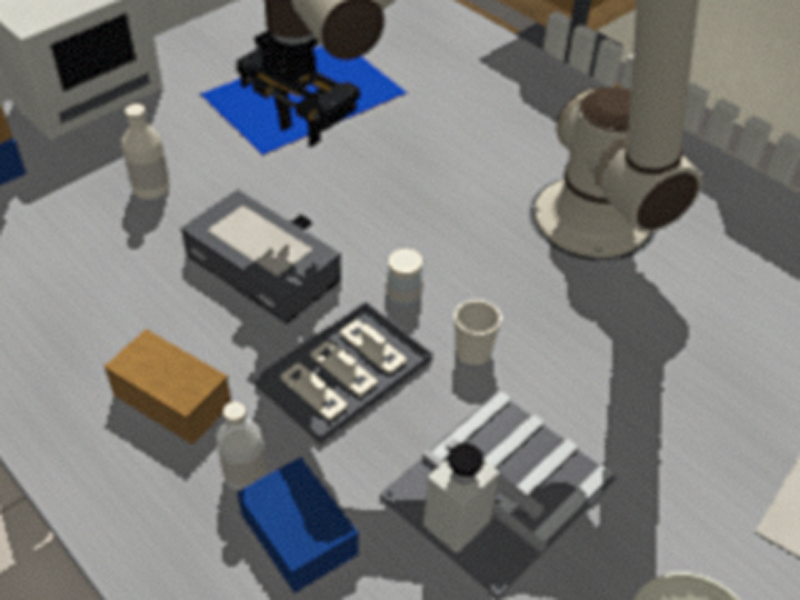

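The picture shows the case shut at (262,255), three cartridges in the tray at (345,368) and the press empty. The cup, jar and spray are where they started, and the gripper is clear of everything.

```bash
python3 -c "
from station import job
print(job.hand_in())"
```

```text
the job is handed in; nothing more can be done
None
```

I handed the job in at about 67 s: all three cartridges were slid home, stamped to the hard second stop and laid flat in the out-tray fins up, the plunger came back up, the case is shut, and the other things look untouched in the last picture (cup, jar and spray measured to within about 2 mm).

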